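# Dry-fit plywood fins in slotted round bars on the V cradle

### The job

Lay every round bar from the tray in a V of its own on the wooden cradle, midway along it, and roll it until its cross slot faces straight up; then slide one plywood fin from the rack down into each bar's slot until it rests on the slot's floor, standing upright and centred across the bar. Leave the glue bottle standing where it is.

Things in the scene. Friction and masses are not known exactly. Their poses are not given: they have to be found in the camera images.
- cradle: Fixed wooden V cradle: 12 mm thick baseboard, 370 (frame x) x 150 mm, with three saddles in a row along x, 125 mm apart, saddle 0 at the robot's side. Each saddle is two 90 degree V supports 16 mm thick, centred 50 mm either side of its middle along frame y, 84 mm free between them for fingers; their tips end about 4 mm below a lying bar's axis. Origin: centre of underside.
- v0 (a point): Saddle 0 of the cradle: the point on a lying bar's axis midway between the saddle's two V supports, 85 mm above the bench. The groove runs along this frame's y; z up.
- v1 (a point): Saddle 1 of the cradle: the point on a lying bar's axis midway between the saddle's two V supports, 85 mm above the bench. The groove runs along this frame's y; z up.
- v2 (a point): Saddle 2 of the cradle: the point on a lying bar's axis midway between the saddle's two V supports, 85 mm above the bench. The groove runs along this frame's y; z up.
- bar0_center (a point): Round beech bar, 160 mm long, 50 mm diameter, 0.17 to 0.26 kg, lying in the tray at any roll. Point: on its axis, midway along. Frame x along the bar, z out of its slot (slot up = z up). The slot is cut square across, centred 28 mm towards +x, 14.5 mm wide, open at both sides, its flat floor 2 mm below the axis (z = -2 mm). Either end may go either way in a V.
- bar1_center (a point): Bar like bar0. Two or three bars are there at the start; an absent one reads None.
- bar2_center (a point): Bar like bar0. Bars balance 3 mm from this point towards -x. On a flat surface they roll freely; in a V friction keeps them as they are left.
- fin0_center (a point): Birch plywood fin: upright panel 12 mm thick (frame x), 90 mm wide (frame y), 95 mm high (z, up), 80 g; the lowest 4 mm is only 8 mm thick, as a lead-in. Point: its centre, 47.5 mm above the lower edge. Starts upright in a rack groove with 65 mm standing proud; can be pinched by the top edge. All four are alike; any fits any bar.
- fin1_center (a point): Fin like fin0.
- fin2_center (a point): Fin like fin0.
- fin3_center (a point): Fin like fin0.
- tray: Fixed plywood tray, 290 (frame x) x 190 mm, with three bays side by side along its x, each holding a bar that lies along frame y. Floor 4 mm thick, lips and partitions 11 mm above the bench. Origin: centre of underside.
- rack: Fixed wooden rack, 250 (frame x) x 110 x 38 mm high, with four 15 mm wide grooves along its y, 58 mm apart about its middle, 30 mm deep (groove floor 8 mm above the bench). Origin: centre of underside. May stand left or right, the tray on the other side.
- glue: White glue bottle, 64 mm diameter, 170 mm tall, loose bystander. Origin: centre of underside.

How it is judged:
At the end, for the whole second after the job is handed in: Every bar lies in a saddle (axis within 20 mm level and 6 mm in height of its point, 0.12 rad of the groove), slot within 0.14 rad of straight up, with a fin on the slot floor (5 mm), within 20 mm of centred across the bar, upright within 0.14 rad; all at rest (((horizontal distance between bar0_center and v0 below 0.02 m and z of bar0_center in the frame of v0 between -0.006 and 0.006 m and angle between the x axis of bar0_center and the y axis of v0, either way round below 0.12 rad) or (horizontal distance between bar0_center and v1 below 0.02 m and z of bar0_center in the frame of v1 between -0.006 and 0.006 m and angle between the x axis of bar0_center and the y axis of v1, either way round below 0.12 rad) or (horizontal distance between bar0_center and v2 below 0.02 m and z of bar0_center in the frame of v2 between -0.006 and 0.006 m and angle between the x axis of bar0_center and the y axis of v2, either way round below 0.12 rad)) and angle between each of bar0_center, bar1_center, bar2_center's own z axis and vertical below 0.14 rad and ((x of fin0_center in the frame of bar0_center between 0.023 and 0.033 m and y of fin0_center in the frame of bar0_center between -0.02 and 0.02 m and z of fin0_center in the frame of bar0_center between 0.0405 and 0.0505 m and angle between fin0_center's own z axis and vertical below 0.14 rad and angle between the x axis of fin0_center and the x axis of bar0_center, either way round below 0.15 rad) or (x of fin1_center in the frame of bar0_center between 0.023 and 0.033 m and y of fin1_center in the frame of bar0_center between -0.02 and 0.02 m and z of fin1_center in the frame of bar0_center between 0.0405 and 0.0505 m and angle between fin1_center's own z axis and vertical below 0.14 rad and angle between the x axis of fin1_center and the x axis of bar0_center, either way round below 0.15 rad) or (x of fin2_center in the frame of bar0_center between 0.023 and 0.033 m and y of fin2_center in the frame of bar0_center between -0.02 and 0.02 m and z of fin2_center in the frame of bar0_center between 0.0405 and 0.0505 m and angle between fin2_center's own z axis and vertical below 0.14 rad and angle between the x axis of fin2_center and the x axis of bar0_center, either way round below 0.15 rad) or (x of fin3_center in the frame of bar0_center between 0.023 and 0.033 m and y of fin3_center in the frame of bar0_center between -0.02 and 0.02 m and z of fin3_center in the frame of bar0_center between 0.0405 and 0.0505 m and angle between fin3_center's own z axis and vertical below 0.14 rad and angle between the x axis of fin3_center and the x axis of bar0_center, either way round below 0.15 rad)) and linear speed of each of bar0, bar1, bar2 below 0.02 m/s and ((horizontal distance between bar1_center and v0 below 0.02 m and z of bar1_center in the frame of v0 between -0.006 and 0.006 m and angle between the x axis of bar1_center and the y axis of v0, either way round below 0.12 rad) or (horizontal distance between bar1_center and v1 below 0.02 m and z of bar1_center in the frame of v1 between -0.006 and 0.006 m and angle between the x axis of bar1_center and the y axis of v1, either way round below 0.12 rad) or (horizontal distance between bar1_center and v2 below 0.02 m and z of bar1_center in the frame of v2 between -0.006 and 0.006 m and angle between the x axis of bar1_center and the y axis of v2, either way round below 0.12 rad)) and ((x of fin0_center in the frame of bar1_center between 0.023 and 0.033 m and y of fin0_center in the frame of bar1_center between -0.02 and 0.02 m and z of fin0_center in the frame of bar1_center between 0.0405 and 0.0505 m and angle between fin0_center's own z axis and vertical below 0.14 rad and angle between the x axis of fin0_center and the x axis of bar1_center, either way round below 0.15 rad) or (x of fin1_center in the frame of bar1_center between 0.023 and 0.033 m and y of fin1_center in the frame of bar1_center between -0.02 and 0.02 m and z of fin1_center in the frame of bar1_center between 0.0405 and 0.0505 m and angle between fin1_center's own z axis and vertical below 0.14 rad and angle between the x axis of fin1_center and the x axis of bar1_center, either way round below 0.15 rad) or (x of fin2_center in the frame of bar1_center between 0.023 and 0.033 m and y of fin2_center in the frame of bar1_center between -0.02 and 0.02 m and z of fin2_center in the frame of bar1_center between 0.0405 and 0.0505 m and angle between fin2_center's own z axis and vertical below 0.14 rad and angle between the x axis of fin2_center and the x axis of bar1_center, either way round below 0.15 rad) or (x of fin3_center in the frame of bar1_center between 0.023 and 0.033 m and y of fin3_center in the frame of bar1_center between -0.02 and 0.02 m and z of fin3_center in the frame of bar1_center between 0.0405 and 0.0505 m and angle between fin3_center's own z axis and vertical below 0.14 rad and angle between the x axis of fin3_center and the x axis of bar1_center, either way round below 0.15 rad)) and ((horizontal distance between bar2_center and v0 below 0.02 m and z of bar2_center in the frame of v0 between -0.006 and 0.006 m and angle between the x axis of bar2_center and the y axis of v0, either way round below 0.12 rad) or (horizontal distance between bar2_center and v1 below 0.02 m and z of bar2_center in the frame of v1 between -0.006 and 0.006 m and angle between the x axis of bar2_center and the y axis of v1, either way round below 0.12 rad) or (horizontal distance between bar2_center and v2 below 0.02 m and z of bar2_center in the frame of v2 between -0.006 and 0.006 m and angle between the x axis of bar2_center and the y axis of v2, either way round below 0.12 rad)) and ((x of fin0_center in the frame of bar2_center between 0.023 and 0.033 m and y of fin0_center in the frame of bar2_center between -0.02 and 0.02 m and z of fin0_center in the frame of bar2_center between 0.0405 and 0.0505 m and angle between fin0_center's own z axis and vertical below 0.14 rad and angle between the x axis of fin0_center and the x axis of bar2_center, either way round below 0.15 rad) or (x of fin1_center in the frame of bar2_center between 0.023 and 0.033 m and y of fin1_center in the frame of bar2_center between -0.02 and 0.02 m and z of fin1_center in the frame of bar2_center between 0.0405 and 0.0505 m and angle between fin1_center's own z axis and vertical below 0.14 rad and angle between the x axis of fin1_center and the x axis of bar2_center, either way round below 0.15 rad) or (x of fin2_center in the frame of bar2_center between 0.023 and 0.033 m and y of fin2_center in the frame of bar2_center between -0.02 and 0.02 m and z of fin2_center in the frame of bar2_center between 0.0405 and 0.0505 m and angle between fin2_center's own z axis and vertical below 0.14 rad and angle between the x axis of fin2_center and the x axis of bar2_center, either way round below 0.15 rad) or (x of fin3_center in the frame of bar2_center between 0.023 and 0.033 m and y of fin3_center in the frame of bar2_center between -0.02 and 0.02 m and z of fin3_center in the frame of bar2_center between 0.0405 and 0.0505 m and angle between fin3_center's own z axis and vertical below 0.14 rad and angle between the x axis of fin3_center and the x axis of bar2_center, either way round below 0.15 rad))); the robot touches nothing.
It fails at once if the glue bottle is knocked over or moved more than 50 mm (distance of glue from where it was at the start of the episode above 0.05 m or angle between glue's own z axis and vertical above 0.6 rad).
Of bar0, bar1, bar2 only 2 to 3 are there at a start; the rules pass over those that are not, and their reading is None.
At some moment in a run one of bar0, bar1, bar2 may be knocked a few centimetres aside while the robot is not near it.
It also fails if it takes over 210 s, if anything falls off the work surface, if the arm or the gripper's body presses on something with over 40 N, if the wrist force passes 120 N, or if a joint passes its speed limit or range.

### The arm

A 6-joint arm with a two-finger parallel gripper is mounted at the origin on the work surface. World frame = base frame: x ahead of the robot, y to its left, z up, the work surface at z = 0. Lengths are in m, angles in rad, forces in N, time in s.
With the tool pointing down it reaches from about 0.4 to 0.825 m from the base axis. Payload 7 kg.
Tool frame: the origin (TCP) lies at the very end of the fingers, on their centre line; the grasp point (between the pads) lies 19 mm behind it; z points along the fingers, y is the line along which they close (so a half turn about z gives the same grasp; the last joint's range is limited). The gripper opens to 88 mm and grips with 3 to 60 N. Pads are 19 mm wide; open, the fingers measure 130 mm over their backs; the gripper's body (78 mm by 193 mm) begins 47 mm behind the grasp point.
Start: joints at [-0.96, 0.359, 0.012, 0, -1.224, -0.288], TCP at [0.214, -0.64, 0.227] pointing down, gripper open.
Joint ranges: [-3.07, 3.07], [-1.43, 2.12], [-1.02, 1.25], [-3.03, 1.67], [-3.05, -0], [-3.03, 3.03]. Speed limits (rad/s): [2.39, 2.39, 3.01, 3.14, 3.14, 3.14].

### API

Orientations are given as [roll, pitch, yaw] about the fixed x, y, z axes, in that order (R = Rz(yaw) Ry(pitch) Rx(roll)).
In Python, from station import arm gives the robot as it stands.
- The arm moves only by the tool step_arm, never from a script. Its argument "rows" is a list of rows, each a list of 5 numbers: the shift along the world's x, y, z in m, then the turn about the world's z in rad, then the finger opening in m, from 0 to 0.0876. In form: [[x, y, z, spin, gripper], ...]. A call has 1 to 20 rows; each row is the pose to reach, as a shift and turn from the pose commanded when the call began; what a row does not reach only later rows make up. A row lasts 1/10 s, in which the tool goes at most 50 mm and 8.59 degrees, less where a joint would pass 70% of its speed; a pose out of reach is approached as far as the arm can. A call with a gripper value outside its range is refused whole. The fingers move at their own pace and stop on an object; "newtons" is the grip in N (left out, the last holds). Time passes only in rows, so rows that repeat a pose let the fingers close. It gives the time, the measured TCP pose, the force, the opening and the grip force at its end, in the units of the state.
- arm.get_state(): the state, without advancing time (a new reading comes with each control period).
- arm.grab_frame(name): name is "scene" or "top" or "wrist"; returns a dict with "color" (480x640x3 uint8, blue, green, red), "vfov" (degrees; the focal length in pixels is half the picture's height over the tangent of half this angle, whatever the lens; pixels are square), "cx", "cy" (the principal point, pixels), "rvec" (rotation vector, rad) and "tvec" (3), from world to camera coordinates, as OpenCV has them. Camera axes: x right, y down, z forward; pixel columns grow to the right and rows downward; lengths in m; the calibration is good to about 2 mm. A picture is of the moment at which its call begins. There is no depth.
- arm.job_done(): hands the job in; it is judged then, once.
The state is a dict: "t": time; "q": joint angles; "qd": joint speeds; "joint_efforts": joint torques, N m; "eef_pos": TCP position; "ee_rot": TCP orientation; "force": force on the tool from outside, world axes, zero at the start; "moment": the same for the moment, N m; "width": finger opening in m; "gripper_force": force on a finger pad.
Only numpy, scipy, OpenCV 4.12 (cv2) and the standard library are available. Lean on these libraries where they do the work, as an engineer would, in place of code of your own. Each camera call takes 0.05 s, during which the arm holds its last target. There are 200 camera calls.

## Working session

There is one attempt and no reset: what is moved stays moved. The work goes in short steps, Python scripts to look and compute and a tool call to move; the robot and the scene stay as the last step left them, time stands still between calls to the robot, and variables do not carry over. Pictures are saved under pics/ and viewed, at most 14 in all, crops included, and the job is handed in when it is done.

Besides the shell and the picture viewer there is one more tool, called after "Request:" in YAML: its name, and indented under it one key for each argument. step_arm: Moves the arm, as the interface text tells. Its arguments: {"type":"object","properties":{"rows":{"type":"array"},"newtons":{"type":"number"}},"required":["rows"]}

```bash
mkdir -p pics
cat > h.py <<'E'
import numpy as np, cv2
from station import arm
def K(f):
    h=f["color"].shape[0]; fl=h/2/np.tan(np.radians(f["vfov"])/2)
    return np.array([[fl,0,f["cx"]],[0,fl,f["cy"]],[0,0,1.]])
def ray(f,uv):
    R=cv2.Rodrigues(np.array(f["rvec"],float))[0]; t=np.array(f["tvec"],float).ravel()
    d=np.linalg.inv(K(f))@np.array([uv[0],uv[1],1.]); return -R.T@t, R.T@d
def onz(f,uv,z):
    c,d=ray(f,uv); return c+d*(z-c[2])/d[2]
def tri(obs):
    A=np.zeros((3,3));b=np.zeros(3)
    for f,uv in obs:
        c,d=ray(f,uv); d=d/np.linalg.norm(d); P=np.eye(3)-np.outer(d,d); A+=P;b+=P@c
    X=np.linalg.solve(A,b); return X
def proj(f,X):
    p,_=cv2.projectPoints(np.array(X,float).reshape(-1,3),np.array(f["rvec"],float),np.array(f["tvec"],float),K(f),None); return p.reshape(-1,2)
def grab(n,save=None):
    f=arm.grab_frame(n)
    if save: cv2.imwrite("pics/"+save,f["color"]); import pickle; pickle.dump(f,open("pics/"+save+".pkl","wb"))
    return f
def load(s):
    import pickle; return pickle.load(open("pics/"+s+".pkl","rb"))
E
python3 - <<'E'
from h import *
for n in("scene","top","wrist"):
    f=grab(n,n+"0.png"); c,d=ray(f,(f["cx"],f["cy"])); print(n,f["vfov"],f["cx"],f["cy"],c,d)
print(arm.get_state())
E
```

```text
scene 43.690534166682234 333.3459177730158 236.85164477011236 [1.03471766 0.74265883 1.20420473] [-0.32240259 -0.51565228 -0.79382573]
top 49.83465721846745 312.80044268369807 239.26931679101804 [0.40141767 0.00429985 1.24250243] [ 0.15993295 -0.01631446 -0.98699306]
wrist 59.93452988193951 321.99710885179246 237.5903272761253 [ 0.1519657  -0.66108192  0.38407407] [ 0.23056488  0.07779976 -0.96994177]
{'t': 0.15, 'q': array([-9.59889909e-01,  3.59255854e-01,  1.12669174e-02, -2.28350601e-04,
       -1.22410873e+00, -2.88152104e-01]), 'qd': array([ 0.00142137, -0.00075642,  0.00239493,  0.00118811,  0.0002502 ,
       -0.00036867]), 'joint_efforts': array([-2.34066742e-03, -5.83274209e+01,  2.93288326e+01,  7.00113505e+00,
        8.78162042e-03, -1.38455357e-04]), 'eef_pos': array([ 0.21397691, -0.63979579,  0.22581994]), 'ee_rot': array([ 3.14028395e+00, -1.64006781e-04, -2.81891596e+00]), 'force': array([ 0.07341002, -0.21387309, -0.2010225 ]), 'moment': array([ 0.03343781,  0.00267427, -0.00383263]), 'gripper_force': 0.0, 'width': 0.08760763894029798}
```

View pics/top0.png

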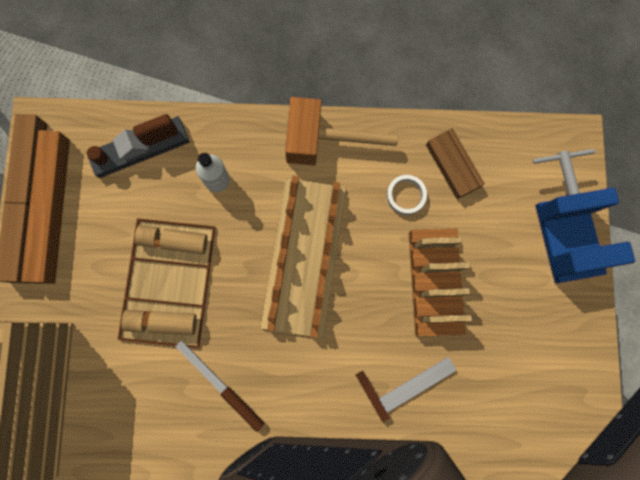

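View pics/scene0.png

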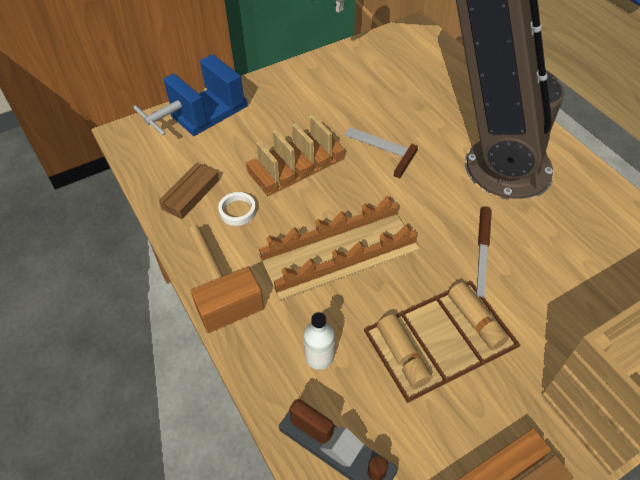

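The top view shows two bars (about (171,239) and (158,321)), the cradle (about (304,257)), the rack (about (438,283)) and the glue (about (213,172)). The scene view confirms this layout, with the tray at +y and the rack at -y. I'll get coarse positions next.

Run:
```python
from h import *
t=load("top0.png"); s=load("scene0.png")
for n,uv,z in [("barA +y end",(137,237),.029),("barA -y",(206,241),.029),("barB +y",(122,321),.029),("barB -y",(195,323),.029),
 ("tray c00",(137,221),.011),("tray",(214,228),.011),("tray",(119,340),.011),("tray",(199,346),.011),
 ("crad",(279,181),.012),("crad",(262,329),.012),("crad",(319,337),.012),("rack",(411,231),.038),("rack",(458,230),.038),("rack",(416,336),.038),("rack",(467,333),.038),("glue top",(205,160),.17)]:
    print(n,onz(t,uv,z).round(3))
for n,a,b in [("glue cap",(205,159),(319,319)),("barA +y low end",(137,237),(418,378)),("barB",(195,323),(462,290)),("fin top far",(438,240),(263,150)),("fin top near",(438,320),(319,125))]:
    print("tri",n,tri([(t,a),(s,b)]).round(3))
im=t["color"][170:350,110:350]; cv2.imwrite("pics/topc.png",cv2.resize(im,None,fx=3.3,fy=3.3,interpolation=cv2.INTER_CUBIC))
```

```text
barA +y end [0.592 0.4   0.029]
barA -y [0.587 0.237 0.029]
barB +y [0.396 0.419 0.029]
barB -y [0.395 0.252 0.029]
tray c00 [0.634 0.409 0.011]
tray [0.622 0.223 0.011]
tray [0.352 0.429 0.011]
tray [0.342 0.243 0.011]
crad [0.743 0.07  0.012]
crad [0.385 0.098 0.012]
crad [ 0.369 -0.036  0.012]
rack [ 0.623 -0.249  0.038]
rack [ 0.628 -0.361  0.038]
rack [ 0.377 -0.258  0.038]
rack [ 0.387 -0.377  0.038]
glue top [0.741 0.222 0.17 ]
tri glue cap [0.744 0.225 0.162]
tri barA +y low end [0.596 0.394 0.034]
tri barB [0.388 0.259 0.026]
tri fin top far [ 0.595 -0.298  0.11 ]
tri fin top near [ 0.422 -0.297  0.116]
```

View pics/topc.png

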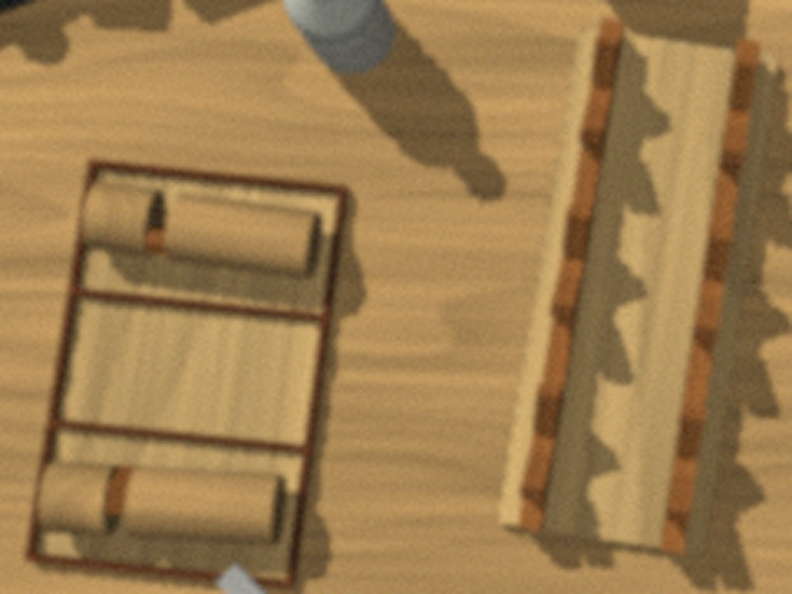

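The crop shows bar A's slot partly turned away, with the floor visible only at its lower part (about (155,240)) and dark above. Bar B's slot floor is visible across nearly the full width (about (117,495)). I'll move over the cradle with the wrist camera for close measurement.

Request:
step_arm:
  rows:
    - [0.34, 0.6, 0.1, 1.175, 0.0876]
    - [0.34, 0.6, 0.1, 1.175, 0.0876]
    - [0.34, 0.6, 0.1, 1.175, 0.0876]
    - [0.34, 0.6, 0.1, 1.175, 0.0876]
    - [0.34, 0.6, 0.1, 1.175, 0.0876]
    - [0.34, 0.6, 0.1, 1.175, 0.0876]
    - [0.34, 0.6, 0.1, 1.175, 0.0876]
    - [0.34, 0.6, 0.1, 1.175, 0.0876]
    - [0.34, 0.6, 0.1, 1.175, 0.0876]
    - [0.34, 0.6, 0.1, 1.175, 0.0876]
    - [0.34, 0.6, 0.1, 1.175, 0.0876]
    - [0.34, 0.6, 0.1, 1.175, 0.0876]
    - [0.34, 0.6, 0.1, 1.175, 0.0876]
    - [0.34, 0.6, 0.1, 1.175, 0.0876]
    - [0.34, 0.6, 0.1, 1.175, 0.0876]
    - [0.34, 0.6, 0.1, 1.175, 0.0876]
    - [0.34, 0.6, 0.1, 1.175, 0.0876]
    - [0.34, 0.6, 0.1, 1.175, 0.0876]
    - [0.34, 0.6, 0.1, 1.175, 0.0876]
    - [0.34, 0.6, 0.1, 1.175, 0.0876]

```text
t: 2.15
eef_pos: [0.5538, -0.0409, 0.3268]
ee_rot: [-3.141, 0.0, -1.645]
force: [-0.6, 0.0, 0.1]
width: 0.0878
gripper_force: 0.0
```

Run:
```python
from h import *
f=grab("wrist","w1.png"); print(ray(f,(320,240)),arm.get_state()["eef_pos"],arm.get_state()["ee_rot"])
```

```text
(array([ 0.54869915, -0.10641858,  0.48508646]), array([ 0.02347574,  0.24784369, -0.96854475])) [ 0.55388625 -0.04075703  0.32674534] [-3.14125048e+00  1.28648933e-04 -1.64476505e+00]
```

Request:
step_arm:
  rows:
    - [-0.07, 0.28, 0, 0, 0.0876]
    - [-0.07, 0.28, 0, 0, 0.0876]
    - [-0.07, 0.28, 0, 0, 0.0876]
    - [-0.07, 0.28, 0, 0, 0.0876]
    - [-0.07, 0.28, 0, 0, 0.0876]
    - [-0.07, 0.28, 0, 0, 0.0876]
    - [-0.07, 0.28, 0, 0, 0.0876]
    - [-0.07, 0.28, 0, 0, 0.0876]
    - [-0.07, 0.28, 0, 0, 0.0876]
    - [-0.07, 0.28, 0, 0, 0.0876]

```text
t: 3.2
eef_pos: [0.4844, 0.2388, 0.3267]
ee_rot: [-3.141, 0.0, -1.645]
force: [0.4, 0.7, 0.3]
width: 0.0877
gripper_force: 0.0
```

Run:
```python
from h import *
f=grab("wrist","w2.png"); print(ray(f,(320,240)),arm.get_state()["eef_pos"],arm.get_state()["ee_rot"])
```

```text
(array([0.4793177 , 0.17327194, 0.48505288]), array([ 0.02342209,  0.24781873, -0.96855243])) [0.48445854 0.23878991 0.32671269] [-3.14140424e+00  1.20892750e-04 -1.64541229e+00]
```

View pics/w1.png

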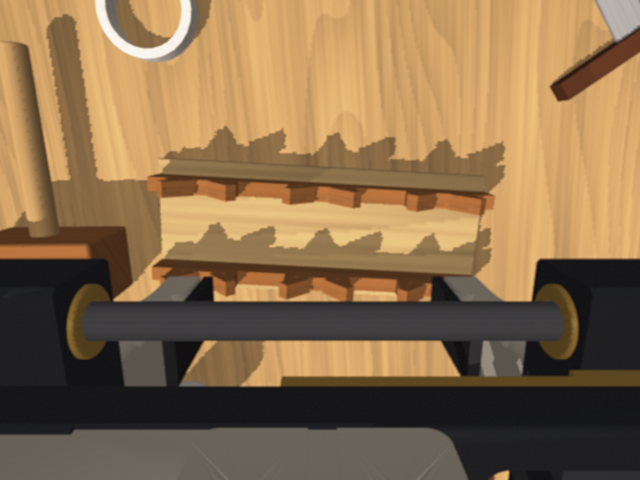

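View pics/w2.png

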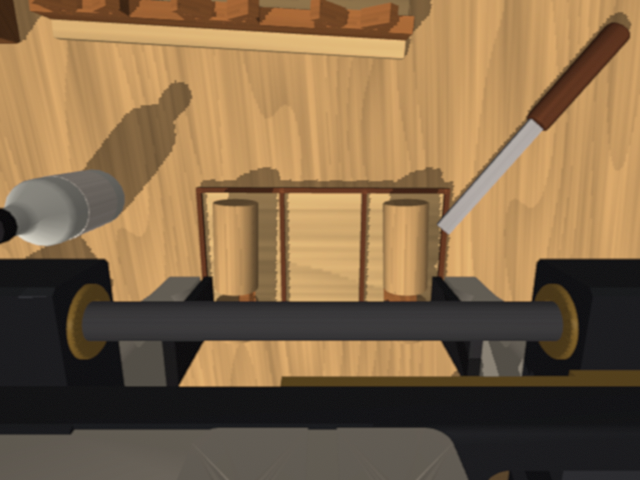

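w1 shows the cradle with its V rows at rows ≈190 and ≈270 and x ends at columns ≈150–490. w2 shows the tray with bars at about (235,250) and (405,250), slots hidden by the gripper. I'll move 0.13 further in +y.

Request:
step_arm:
  rows:
    - [0, 0.13, 0, 0, 0.0876]
    - [0, 0.13, 0, 0, 0.0876]
    - [0, 0.13, 0, 0, 0.0876]
    - [0, 0.13, 0, 0, 0.0876]
    - [0, 0.13, 0, 0, 0.0876]
    - [0, 0.13, 0, 0, 0.0876]

```text
t: 3.85
eef_pos: [0.4845, 0.3688, 0.3268]
ee_rot: [-3.141, 0.0, -1.645]
force: [0.1, -0.2, 0.0]
width: 0.0875
gripper_force: 0.0
```

Run:
```python
from h import *
f=grab("wrist","w3.png"); print(ray(f,(320,240))[0],arm.get_state()["eef_pos"],arm.get_state()["ee_rot"])
a=cv2.resize(f["color"][30:290,180:480],None,fx=2.4,fy=2.4,interpolation=cv2.INTER_CUBIC)
cv2.imwrite("pics/w3c.png",a[:600])
w=load("w1.png")["color"][150:305,140:505]
cv2.imwrite("pics/w1c.png",cv2.resize(w,None,fx=2.15,fy=2.15,interpolation=cv2.INTER_CUBIC))
```

```text
[0.47936614 0.3033039  0.48507398] [0.48444312 0.36870953 0.32696328] [-3.14125221e+00  3.25526536e-04 -1.64506544e+00]
```

View pics/w3c.png

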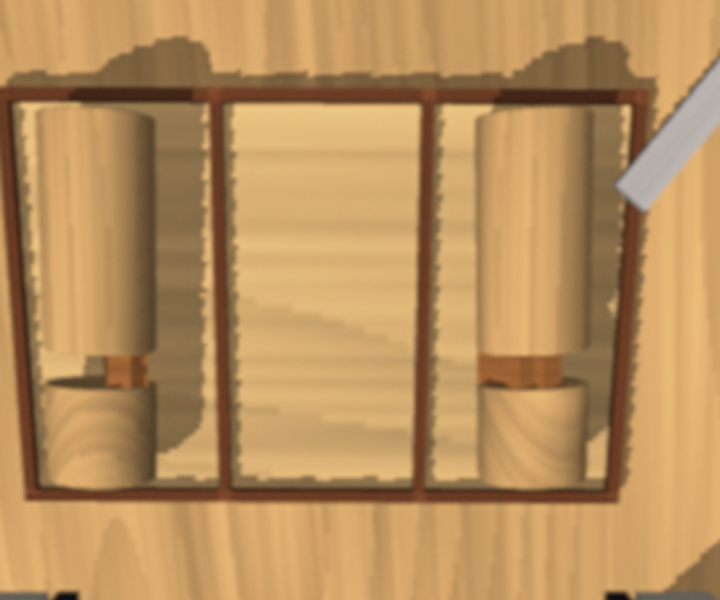

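View pics/w1c.png

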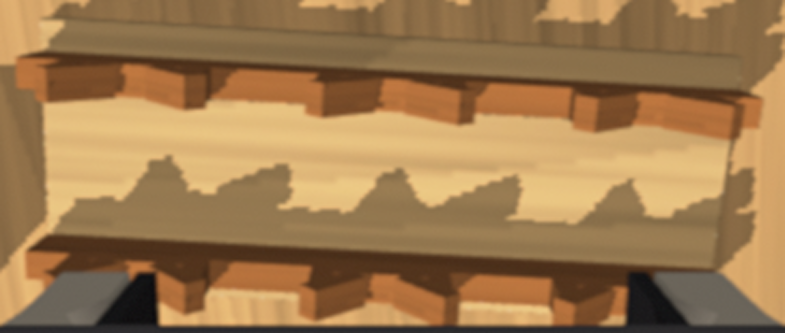

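w3c: bar A (cols 43–155) has its slot facing roughly +x (left), with web at cols 105–148. Bar B (cols 478–588) has web at cols 478–563, so it faces −x and either up or down. w1c: V tips of the −y row lie at cols ≈45/190, 318/465 and 590/740, rows ≈65–135. I'll measure positions and compare the slot directions across the views.

Run:
```python
from h import *
w1,w2,w3,t,s=[load(n) for n in("w1.png","w2.png","w3.png","top0.png","scene0.png")]
P=lambda u,v:(u/2.4+180,v/2.4+30)
print("A -y top",tri([(w2,(235,201)),(w3,P(96,107))]).round(4),"B",tri([(w2,(405,201)),(w3,P(534,110))]).round(4))
for n,l in [("A",[(43,110),(155,118),(48,485),(155,485)]),("B",[(477,118),(590,112),(480,485),(587,485)]),("tray",[(0,95),(645,97),(30,495),(615,497)])]:
    z=.029 if n!="tray" else .011
    X=[onz(w3,P(*p),z) for p in l]; print(n,[x.round(4)[:2] for x in X],np.mean(X,0).round(4))
Q=lambda u,v:(u/2.15+140,v/2.15+150)
for n,l in [("v2n",[(45,80),(193,90)]),("v1n",[(315,97),(465,107)]),("v0n",[(582,112),(742,118)]),("v1f",[(310,300),(457,310)]),("v2f",[(35,270),(190,290)])]:
    X=[onz(w1,Q(*p),.081) for p in l]; print(n,[x.round(4)[:2] for x in X],np.mean(X,0).round(4))
for n,p in [("bb -x corner",(718,268)),("bb -x -y",(738,58)),("bb +x -y",(50,22))]: print(n,onz(w1,Q(*p),.012).round(4))
# composite of bars in scene and top
def crop(f,c,w,h):
    x,y=int(c[0]),int(c[1]); return cv2.resize(f["color"][y-h:y+h,x-w:x+w],(390,290),interpolation=cv2.INTER_CUBIC)
a=crop(s,proj(s,[.592,.345,.03])[0],39,29); b=crop(s,proj(s,[.396,.365,.03])[0],39,29)
c=crop(t,proj(t,[.592,.345,.03])[0],39,29); d=crop(t,proj(t,[.396,.365,.03])[0],39,29)
cv2.imwrite("pics/cmp.png",np.vstack([np.hstack([a,b]),np.hstack([c,d])]))
```

```text
A -y top [0.579  0.2378 0.034 ] B [0.3931 0.2524 0.0302]
A [array([0.6024, 0.2366]), array([0.5549, 0.2434]), array([0.6243, 0.4007]), array([0.5743, 0.4044])] [0.589  0.3213 0.029 ]
B [array([0.4169, 0.2537]), array([0.3685, 0.2549]), array([0.4222, 0.4158]), array([0.3722, 0.4195])] [0.395 0.336 0.029]
tray [array([0.6254, 0.2263]), array([0.3396, 0.2485]), array([0.6396, 0.4089]), array([0.3544, 0.4312])] [0.4897 0.3287 0.011 ]
v2n [array([ 0.7086, -0.0673]), array([ 0.6425, -0.0579])] [ 0.6755 -0.0626  0.081 ]
v1n [array([ 0.5877, -0.0505]), array([ 0.52  , -0.0409])] [ 0.5538 -0.0457  0.081 ]
v0n [array([ 0.467 , -0.0346]), array([ 0.3942, -0.0264])] [ 0.4306 -0.0305  0.081 ]
v1f [array([0.5994, 0.0469]), array([0.5292, 0.0573])] [0.5643 0.0521 0.081 ]
v2f [array([0.7286, 0.022 ]), array([0.6563, 0.0375])] [0.6924 0.0298 0.081 ]
bb -x corner [0.3794 0.0712 0.012 ]
bb -x -y [ 0.3706 -0.0449  0.012 ]
bb +x -y [ 0.7282 -0.0904  0.012 ]
```

View pics/cmp.png

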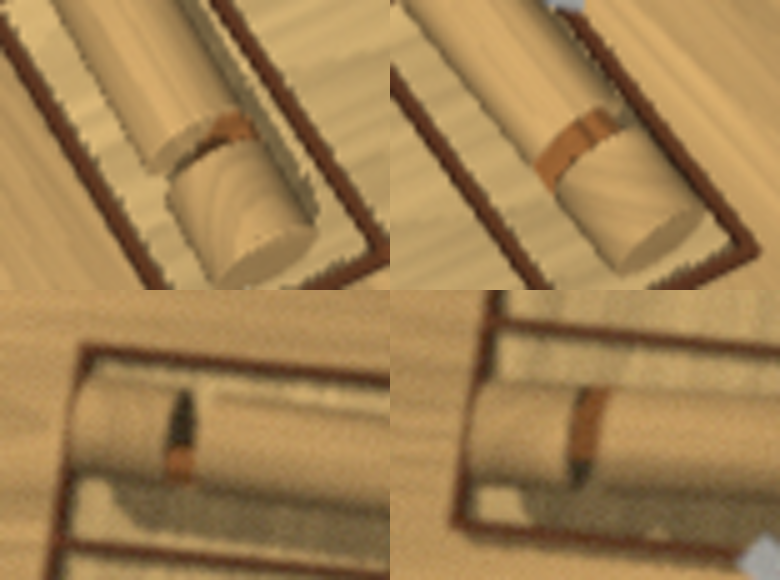

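The comparison shows bar A's web on its −x side (slot facing about +x). Bar B's orange web is flush across most of its width in both scene and top, so it probably faces −x and down. I'll take closer, differently tilted wrist views to fix the angles.

Request:
step_arm:
  rows:
    - [0.175, 0.06, -0.175, 0, 0.0876]
    - [0.175, 0.06, -0.175, 0, 0.0876]
    - [0.175, 0.06, -0.175, 0, 0.0876]
    - [0.175, 0.06, -0.175, 0, 0.0876]
    - [0.175, 0.06, -0.175, 0, 0.0876]
    - [0.175, 0.06, -0.175, 0, 0.0876]
    - [0.175, 0.06, -0.175, 0, 0.0876]
    - [0.175, 0.06, -0.175, 0, 0.0876]

```text
t: 4.7
eef_pos: [0.6596, 0.4294, 0.1536]
ee_rot: [-3.14, 0.001, -1.644]
force: [-0.4, 0.5, 1.4]
width: 0.0875
gripper_force: 0.0
```

```bash
python3 -c "
from h import *
grab('wrist','a1.png'); print(arm.get_state()['eef_pos'])"
```

```text
[0.65944363 0.42987144 0.15457315]
```

Request:
step_arm:
  rows:
    - [-0.15, 0, 0, 0, 0.0876]
    - [-0.15, 0, 0, 0, 0.0876]
    - [-0.15, 0, 0, 0, 0.0876]
    - [-0.15, 0, 0, 0, 0.0876]
    - [-0.15, 0, 0, 0, 0.0876]
    - [-0.15, 0, 0, 0, 0.0876]

```text
t: 5.35
eef_pos: [0.5096, 0.4306, 0.1541]
ee_rot: [-3.139, 0.003, -1.643]
force: [0.3, -0.8, -0.1]
width: 0.0875
gripper_force: 0.0
```

```bash
python3 -c "
from h import *
grab('wrist','a2.png'); print(arm.get_state()['eef_pos'])"
```

```text
[0.50987718 0.43031659 0.15322901]
```

Request:
step_arm:
  rows:
    - [-0.17, 0, 0, 0, 0.0876]
    - [-0.17, 0, 0, 0, 0.0876]
    - [-0.17, 0, 0, 0, 0.0876]
    - [-0.17, 0, 0, 0, 0.0876]
    - [-0.17, 0, 0, 0, 0.0876]
    - [-0.17, 0, 0, 0, 0.0876]

```text
t: 6.0
eef_pos: [0.3397, 0.4305, 0.1521]
ee_rot: [-3.141, 0.001, -1.644]
force: [-0.2, -0.3, -0.1]
width: 0.0876
gripper_force: 0.0
```

Run:
```python
from h import *
grab('wrist','a3.png'); print(arm.get_state()['eef_pos'])
out=[]
for n,c in (("a1.png",[.6,.366,.03]),("a2.png",[.6,.366,.03]),("a2.png",[.397,.381,.03]),("a3.png",[.397,.381,.03])):
    f=load(n); p=proj(f,c)[0]; x,y=int(p[0]),int(p[1]); print(n,x,y)
    T=np.float32([[3.5,0,-3.5*(x-57)],[0,3.5,-3.5*(y-42)]])
    out.append(cv2.warpAffine(f["color"],T,(399,294),flags=cv2.INTER_CUBIC))
cv2.imwrite("pics/cmp2.png",np.vstack([np.hstack(out[:2]),np.hstack(out[2:])]))
```

```text
[0.34001184 0.43030993 0.15178725]
a1.png 405 129
a2.png 178 144
a2.png 486 145
a3.png 230 164
```

View pics/cmp2.png

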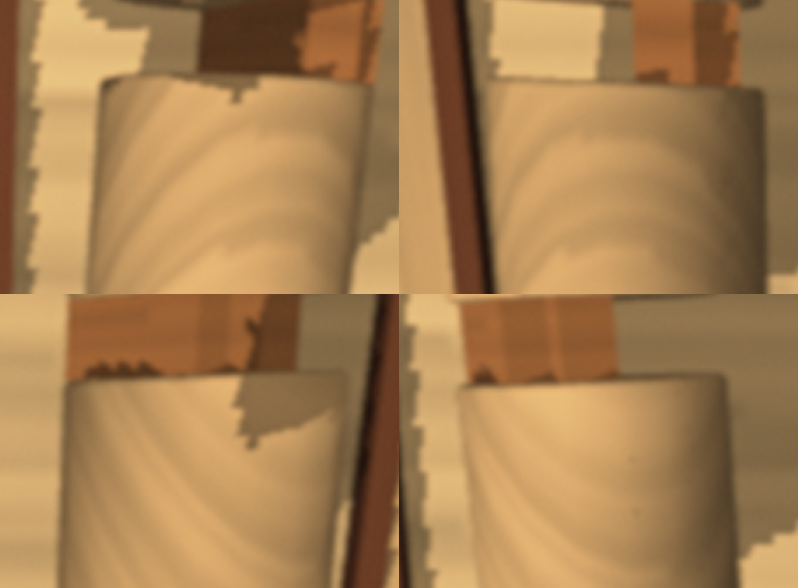

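The close views settle it. Bar A's floor is dark at cols 200–295, so its slot faces +x about 0.18 rad above horizontal and needs ≈1.39 rad (35 mm) of roll toward −x. Bar B's web covers 41 mm in a2 and 30 mm in a3, so it faces −x about 0.46 rad below horizontal and needs ≈2.03 rad (51 mm) toward +x. Bar A goes first.

Request:
step_arm:
  rows:
    - [0.249, -0.112, 0.0, -0.05, 0.0876]
    - [0.249, -0.112, 0.0, -0.05, 0.0876]
    - [0.249, -0.112, 0.0, -0.05, 0.0876]
    - [0.249, -0.112, 0.0, -0.05, 0.0876]
    - [0.249, -0.112, 0.0, -0.05, 0.0876]
    - [0.249, -0.112, 0.0, -0.05, 0.0876]
    - [0.249, -0.112, 0.0, -0.05, 0.0876]
    - [0.249, -0.112, 0.0, -0.05, 0.0876]
    - [0.249, -0.112, -0.04, -0.05, 0.0876]
    - [0.249, -0.112, -0.08, -0.05, 0.0876]
    - [0.249, -0.112, -0.11, -0.05, 0.0876]
    - [0.249, -0.112, -0.125, -0.05, 0.0876]
    - [0.249, -0.112, -0.132, -0.05, 0.0876]
    - [0.249, -0.112, -0.134, -0.05, 0.0876]
    - [0.249, -0.112, -0.134, -0.05, 0.0876]

```text
t: 7.55
eef_pos: [0.5887, 0.3186, 0.0188]
ee_rot: [-3.14, 0.001, -1.693]
force: [1.0, 0.3, 0.2]
width: 0.088
gripper_force: 0.0
```

Request:
step_arm:
  newtons: 20
  rows:
    - [0, 0, 0, 0, 0.045]
    - [0, 0, 0, 0, 0.045]
    - [0, 0, 0, 0, 0.045]
    - [0, 0, 0, 0, 0.045]
    - [0, 0, 0, 0, 0.045]
    - [0, 0, 0, 0, 0.045]
    - [0, 0, 0, 0, 0.045]
    - [0, 0, 0, 0, 0.045]

```text
t: 8.35
eef_pos: [0.5883, 0.318, 0.0177]
ee_rot: [-3.141, 0.0, -1.694]
force: [0.3, 0.4, 1.0]
width: 0.0499
gripper_force: 20.0
```

Request:
step_arm:
  rows:
    - [0, 0, 0.01, 0, 0.045]
    - [0.015, -0.002, 0.01, 0, 0.045]
    - [0.015, -0.002, 0.01, 0, 0.045]
    - [0.015, -0.002, 0.004, 0, 0.045]
    - [0.015, -0.002, 0.0, 0, 0.045]
    - [0.015, -0.002, 0.0, 0, 0.045]
    - [0.015, -0.002, 0.0, 0, 0.054]
    - [0.015, -0.002, 0.0, 0, 0.054]
    - [0.015, -0.002, 0.0, 0, 0.054]
    - [0.015, -0.002, 0.0, 0, 0.054]

```text
t: 9.35
eef_pos: [0.603, 0.3159, 0.0174]
ee_rot: [3.142, -0.0, -1.694]
force: [0.4, 0.5, -0.9]
width: 0.0538
gripper_force: 0.0
```

Request:
step_arm:
  rows:
    - [-0.003, 0.0, 0, 0, 0.054]
    - [-0.006, 0.001, 0, 0, 0.054]
    - [-0.009, 0.001, 0, 0, 0.054]
    - [-0.012, 0.0015, 0, 0, 0.054]
    - [-0.015, 0.002, 0, 0, 0.054]
    - [-0.018, 0.002, 0, 0, 0.054]
    - [-0.021, 0.0025, 0, 0, 0.054]
    - [-0.024, 0.003, 0, 0, 0.054]
    - [-0.027, 0.0035, 0, 0, 0.054]
    - [-0.03, 0.004, 0, 0, 0.054]
    - [-0.033, 0.004, 0, 0, 0.054]
    - [-0.035, 0.0045, 0, 0, 0.054]
    - [-0.035, 0.0045, 0, 0, 0.054]
    - [-0.035, 0.0045, 0, 0, 0.045]
    - [-0.035, 0.0045, 0, 0, 0.045]
    - [-0.035, 0.0045, 0, 0, 0.045]
    - [-0.035, 0.0045, 0, 0, 0.045]

```text
t: 11.05
eef_pos: [0.5681, 0.3204, 0.0176]
ee_rot: [3.142, 0.0, -1.694]
force: [-1.3, -0.0, 1.5]
width: 0.05
gripper_force: 20.0
```

Request:
step_arm:
  newtons: 30
  rows:
    - [0, 0, 0.01, 0, 0.045]
    - [0, 0, 0.05, 0, 0.045]
    - [0, 0, 0.1, 0, 0.045]
    - [0, 0, 0.15, 0, 0.045]
    - [0, 0, 0.2, 0, 0.045]
    - [0, 0, 0.25, 0, 0.045]
    - [-0.008, -0.04, 0.28, 0, 0.045]
    - [-0.008, -0.09, 0.28, 0, 0.045]
    - [-0.008, -0.14, 0.28, 0, 0.045]
    - [-0.008, -0.19, 0.28, 0, 0.045]
    - [-0.008, -0.24, 0.28, 0, 0.045]
    - [-0.008, -0.25, 0.28, 0, 0.045]
    - [-0.008, -0.25, 0.28, 0, 0.045]
    - [-0.008, -0.25, 0.28, 0, 0.045]

```text
t: 12.45
eef_pos: [0.5601, 0.0704, 0.2979]
ee_rot: [-3.141, 0.0, -1.695]
force: [-0.1, 0.2, -1.0]
width: 0.0493
gripper_force: 30.0
```

Run:
```python
from h import *
f=grab('wrist','w4.png'); print(arm.get_state()['eef_pos'],ray(f,(320,240))[0])
g=load("w1.png")
# orange-brown support mask overlay: crop both, stack
a=f["color"][60:300,100:540]; b=g["color"][130:300,100:540]
a=cv2.resize(a,(770,420),interpolation=cv2.INTER_CUBIC)
cv2.imwrite("pics/w4c.png",a)
```

```text
[0.56010606 0.07098573 0.29767649] [0.55174738 0.00519516 0.45620836]
```

View pics/w4c.png

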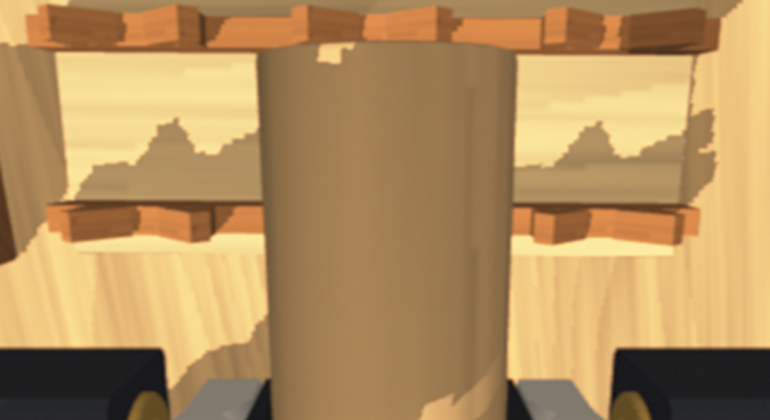

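Run:
```python
from h import *
f=load("w4.png"); g=load("w1.png")
P=lambda u,v:(u/1.75+100,v/1.75+60); Q=lambda u,v:(u/2.15+140,v/2.15+150)
X={}
for n,p in {"2nL":(28,32),"2nR":(200,30),"0nL":(545,30),"0nR":(718,32),"2fL":(48,222),"2fR":(212,222),"0fL":(535,225),"0fR":(698,222)}.items():
    X[n]=onz(f,P(*p),.081); print(n,X[n].round(4))
for k in("2n","0n","2f","0f"): X[k]=(X[k+"L"]+X[k+"R"])/2; print(k,X[k].round(4))
v2=(X["2n"]+X["2f"])/2; v0=(X["0n"]+X["0f"])/2; print("v2",v2,"v0",v0,"d",np.linalg.norm(v2-v0),"yaw",np.arctan2(*(v2-v0)[[1,0]]), np.linalg.norm(X["2n"]-X["2f"]))
# height: triangulate tips w1/w4
for n,a,b in [("2nR",(207,90),(198,25)),("0nR",(742,118),(714,30)),("0nL",(575,112),(548,28)),("2fR",(205,290),(212,222))]: print(n,tri([(g,Q(*a)),(f,P(*b))]).round(4))
```

```text
2nL [ 0.7195 -0.0612  0.081 ]
2nR [ 0.6367 -0.0517  0.081 ]
0nL [ 0.4709 -0.031   0.081 ]
0nR [ 0.3878 -0.0197  0.081 ]
2fL [0.7318 0.0301 0.081 ]
2fR [0.6479 0.0406 0.081 ]
0fL [0.4828 0.0628 0.081 ]
0fR [0.3994 0.0717 0.081 ]
2n [ 0.6781 -0.0564  0.081 ]
0n [ 0.4294 -0.0253  0.081 ]
2f [0.6898 0.0354 0.081 ]
0f [0.4411 0.0672 0.081 ]
v2 [ 0.68396407 -0.01053067  0.081     ] v0 [0.43523166 0.02094397 0.081     ] d 0.25071591041676905 yaw -0.12587120103978597 0.09255905457923047
2nR [ 0.6393 -0.0559  0.0693]
0nR [ 0.385  -0.0224  0.0638]
0nL [ 0.4675 -0.0328  0.07  ]
2fR [0.651  0.0416 0.071 ]
```

v2 = (0.684, −0.011), v0 = (0.435, 0.021), spacing 0.2507 and yaw −0.126, which agrees with the given sizes. Next I lower bar A into v2.

Request:
step_arm:
  rows:
    - [0.05, -0.035, 0, 0, 0.045]
    - [0.1, -0.07, 0, 0, 0.045]
    - [0.1235, -0.0845, -0.02, 0, 0.045]
    - [0.1235, -0.0845, -0.06, 0, 0.045]
    - [0.1235, -0.0845, -0.11, 0, 0.045]
    - [0.1235, -0.0845, -0.16, 0, 0.045]
    - [0.1235, -0.0845, -0.19, 0, 0.045]
    - [0.1235, -0.0845, -0.207, 0, 0.045]
    - [0.1235, -0.0845, -0.212, 0, 0.045]
    - [0.1235, -0.0845, -0.215, 0, 0.045]
    - [0.1235, -0.0845, -0.217, 0, 0.045]
    - [0.1235, -0.0845, -0.217, 0, 0.045]

```text
t: 13.7
eef_pos: [0.6843, -0.0137, 0.0816]
ee_rot: [-3.14, 0.001, -1.693]
force: [0.3, -0.3, -2.4]
width: 0.0491
gripper_force: 30.0
```

Request:
step_arm:
  rows:
    - [0, 0, -0.0015, 0, 0.045]
    - [0, 0, -0.003, 0, 0.045]
    - [0, 0, -0.0045, 0, 0.045]
    - [0, 0, -0.006, 0, 0.045]
    - [0, 0, -0.006, 0, 0.045]

```text
t: 14.2
eef_pos: [0.6837, -0.0142, 0.0746]
ee_rot: [-3.141, -0.0, -1.694]
force: [-0.1, -0.3, -1.1]
width: 0.0494
gripper_force: 30.0
```

Request:
step_arm:
  rows:
    - [0, 0, -0.001, 0, 0.045]
    - [0, 0, -0.001, 0, 0.045]
    - [0, 0, -0.001, 0, 0.045]

```text
t: 14.5
eef_pos: [0.684, -0.0142, 0.0741]
ee_rot: [-3.141, 0.0, -1.694]
force: [0.4, -0.2, 2.6]
width: 0.0494
gripper_force: 30.0
```

Request:
step_arm:
  rows:
    - [0, 0, -0.001, 0, 0.045]
    - [0, 0, -0.001, 0, 0.045]
    - [0, 0, -0.001, 0, 0.045]

```text
t: 14.8
eef_pos: [0.6842, -0.0141, 0.0739]
ee_rot: [-3.14, 0.0, -1.694]
force: [-1.5, -0.1, 8.7]
width: 0.0492
gripper_force: 30.0
```

Request:
step_arm:
  rows:
    - [0, 0, 0.001, 0, 0.06]
    - [0, 0, 0.001, 0, 0.0876]
    - [0, 0, 0.001, 0, 0.0876]
    - [0, 0, 0.001, 0, 0.0876]
    - [0, 0, 0.04, 0, 0.0876]
    - [0, 0, 0.08, 0, 0.0876]
    - [0.011, 0.03, 0.11, 0, 0.0876]
    - [0.011, 0.08, 0.11, 0, 0.0876]
    - [0.011, 0.1, 0.11, 0, 0.0876]
    - [0.011, 0.1, 0.11, 0, 0.0876]
    - [0.011, 0.1, 0.11, 0, 0.0876]
    - [0.011, 0.1, 0.11, 0, 0.0876]

```text
t: 16.0
eef_pos: [0.6943, 0.085, 0.1819]
ee_rot: [3.141, -0.001, -1.694]
force: [0.9, -0.2, -0.8]
width: 0.0878
gripper_force: 0.0
```

Run:
```python
from h import *
f=grab('wrist','b1.png'); print(arm.get_state()['eef_pos'],ray(f,(320,240))[0])
p=proj(f,[[.6875,.0175,.085],[.684,-.0105,.085]]); print(p)
x,y=p[0].astype(int)
cv2.imwrite("pics/b1c.png",cv2.resize(f["color"][0:300,max(0,x-150):x+150],(600,600),interpolation=cv2.INTER_CUBIC)); print(max(0,x-150))
```

```text
[0.69437356 0.08484428 0.18209492] [0.68620041 0.01993118 0.3403346 ]
[[318.81185802 129.62109587]
 [318.73884107  79.13116746]]
168
```

View pics/b1c.png

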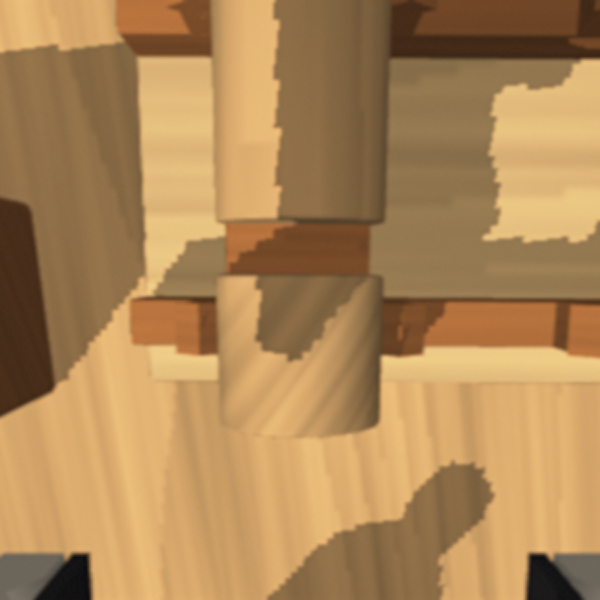

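Bar A now lies in v2 with its slot up: web cols 225–370, bar cols 217–383, roughly symmetric. Two side-tilted views will pin the angle down numerically, without spending pictures.

Request:
step_arm:
  rows:
    - [0.08, 0, 0, 0, 0.0876]
    - [0.08, 0, 0, 0, 0.0876]
    - [0.08, 0, 0, 0, 0.0876]
    - [0.08, 0, 0, 0, 0.0876]

```text
t: 16.45
eef_pos: [0.7746, 0.0845, 0.1811]
ee_rot: [3.14, -0.001, -1.696]
force: [0.8, -0.5, -0.4]
width: 0.0877
gripper_force: 0.0
```

```bash
python3 -c "
from h import *
grab('wrist','c1.png'); print(arm.get_state()['eef_pos'])"
```

```text
[0.77422435 0.08476655 0.18176806]
```

Request:
step_arm:
  rows:
    - [-0.25, 0, 0, 0, 0.0876]
    - [-0.25, 0, 0, 0, 0.0876]
    - [-0.25, 0, 0, 0, 0.0876]
    - [-0.25, 0, 0, 0, 0.0876]
    - [-0.25, 0, 0, 0, 0.0876]
    - [-0.25, 0, 0, 0, 0.0876]
    - [-0.25, 0, 0, 0, 0.0876]

```text
t: 17.2
eef_pos: [0.5235, 0.0857, 0.1842]
ee_rot: [-3.139, 0.002, -1.693]
force: [0.6, -0.1, 0.2]
width: 0.0881
gripper_force: 0.0
```

```bash
cat >> h.py <<'E'
def slotrow(f,S,n=30,w=.034):
    """colour profile (hue,sat,val) across the bar at the slot S, along image row"""
    d=np.array([np.cos(-.126),np.sin(-.126),0]); xs=np.linspace(-w,w,2*n+1)
    p=proj(f,[np.array(S)+d*x for x in xs]).astype(np.float32)
    im=cv2.GaussianBlur(f["color"],(3,3),0)
    px=cv2.remap(im,p[None,:,0],p[None,:,1],cv2.INTER_LINEAR)
    hsv=cv2.cvtColor(px,cv2.COLOR_BGR2HSV)[0]
    return xs,hsv
E
python3 - <<'E'
from h import *
grab('wrist','c2.png'); print(arm.get_state()['eef_pos'])
S=[.6875,.0175,.083]
for n in("b1.png","c1.png","c2.png"):
    f=load(n); xs,h=slotrow(f,S); print(n,ray(f,(320,240))[0].round(3))
    print(" ".join(f"{x*1000:.0f}:{a[0]},{a[1]},{a[2]}" for x,a in zip(xs,h)))
E
```

```text
[0.52463312 0.08592724 0.18392317]
b1.png [0.686 0.02  0.34 ]
-34:17,118,151 -33:18,118,151 -32:18,118,151 -31:18,118,151 -29:17,117,151 -28:18,117,151 -27:18,117,151 -26:18,117,151 -25:18,117,151 -24:18,118,151 -23:18,117,151 -22:18,118,151 -20:16,127,142 -19:14,158,124 -18:13,170,120 -17:13,168,120 -16:13,168,120 -15:13,168,120 -14:13,170,120 -12:13,168,120 -11:13,168,120 -10:13,168,120 -9:13,168,120 -8:13,171,121 -7:13,169,121 -6:13,168,120 -5:13,168,120 -3:13,168,120 -2:13,168,120 -1:13,168,120 0:13,169,121 1:13,169,121 2:13,168,120 3:13,168,120 5:13,168,120 6:13,168,120 7:13,168,120 8:13,168,120 9:13,169,121 10:13,169,121 11:13,169,121 12:13,168,120 14:13,168,120 15:13,169,121 16:13,168,120 17:13,168,120 18:13,169,122 19:13,169,143 20:13,170,170 22:13,168,176 23:14,152,164 24:17,122,152 25:18,116,152 26:18,117,153 27:18,117,152 28:18,117,153 29:18,118,153 31:18,117,153 32:18,117,153 33:18,117,152 34:18,118,153
c1.png [0.767 0.019 0.34 ]
-34:18,117,142 -33:18,117,142 -32:18,117,142 -31:18,117,142 -29:18,117,142 -28:18,117,142 -27:18,117,142 -26:18,117,142 -25:18,119,142 -24:18,11
[... 882 characters left out ...]
4 -24:12,166,66 -23:12,164,73 -22:13,169,98 -20:13,169,113 -19:13,168,114 -18:13,170,114 -17:13,169,113 -16:13,168,114 -15:13,170,114 -14:13,170,114 -12:13,170,114 -11:13,169,113 -10:13,170,114 -9:13,169,113 -8:13,169,113 -7:13,168,114 -6:13,168,114 -5:13,169,113 -3:13,169,113 -2:13,169,113 -1:13,169,113 0:13,169,113 1:13,169,113 2:13,167,113 3:13,169,113 5:13,169,113 6:13,169,113 7:13,169,113 8:13,169,113 9:13,169,113 10:13,168,112 11:13,169,113 12:13,169,113 14:13,169,113 15:13,168,112 16:13,168,112 17:13,168,112 18:13,168,112 19:13,168,112 20:13,169,118 22:13,169,146 23:13,169,167 24:13,165,167 25:15,143,146 26:17,129,132 27:17,127,130 28:0,0,0 29:0,0,0 31:0,0,0 32:0,0,0 33:0,0,0 34:0,0,0
```

The floor edges triangulate to +2.9 mm on the +x side and −2.9 mm on the other, with mean height 0.083 as expected. The slot is therefore over-rolled ≈0.13 rad toward −x, too near the limit. I'll take bar A back to the tray and roll it 3 mm toward +x.

Request:
step_arm:
  rows:
    - [0.08, -0.05, 0, 0, 0.0876]
    - [0.12, -0.08, 0, 0, 0.0876]
    - [0.16, -0.1, 0, 0, 0.0876]
    - [0.16, -0.1, 0, 0, 0.0876]
    - [0.16, -0.1, 0, 0, 0.0876]
    - [0.16, -0.1, -0.04, 0, 0.0876]
    - [0.16, -0.1, -0.08, 0, 0.0876]
    - [0.16, -0.1, -0.104, 0, 0.0876]
    - [0.16, -0.1, -0.11, 0, 0.0876]
    - [0.16, -0.1, -0.11, 0, 0.0876]
    - [0.16, -0.1, -0.11, 0, 0.045]
    - [0.16, -0.1, -0.11, 0, 0.045]
    - [0.16, -0.1, -0.11, 0, 0.045]
    - [0.16, -0.1, -0.11, 0, 0.045]
    - [0.16, -0.1, -0.11, 0, 0.045]
    - [0.16, -0.1, -0.11, 0, 0.045]
    - [0.16, -0.1, -0.11, 0, 0.045]
    - [0.16, -0.1, -0.11, 0, 0.045]

```text
t: 19.05
eef_pos: [0.6845, -0.014, 0.073]
ee_rot: [-3.142, -0.0, -1.694]
force: [-1.9, 0.9, 5.8]
width: 0.0496
gripper_force: 30.0
```

Request:
step_arm:
  rows:
    - [0, 0, 0.02, 0, 0.045]
    - [0, 0, 0.07, 0, 0.045]
    - [-0.03, 0.0, 0.12, 0, 0.045]
    - [-0.07, 0.03, 0.14, 0, 0.045]
    - [-0.1095, 0.06, 0.14, 0, 0.045]
    - [-0.1095, 0.11, 0.14, 0, 0.045]
    - [-0.1095, 0.16, 0.14, 0, 0.045]
    - [-0.1095, 0.21, 0.14, 0, 0.045]
    - [-0.1095, 0.26, 0.14, 0, 0.045]
    - [-0.1095, 0.31, 0.12, 0, 0.045]
    - [-0.1095, 0.3325, 0.08, 0, 0.045]
    - [-0.1095, 0.3325, 0.03, 0, 0.045]
    - [-0.1095, 0.3325, -0.02, 0, 0.045]
    - [-0.1095, 0.3325, -0.045, 0, 0.045]
    - [-0.1095, 0.3325, -0.053, 0, 0.045]
    - [-0.1095, 0.3325, -0.055, 0, 0.045]
    - [-0.1095, 0.3325, -0.056, 0, 0.045]
    - [-0.1095, 0.3325, -0.056, 0, 0.045]

```text
t: 20.85
eef_pos: [0.5754, 0.3186, 0.017]
ee_rot: [-3.141, 0.001, -1.694]
force: [0.2, 0.5, -2.2]
width: 0.0494
gripper_force: 30.0
```

Request:
step_arm:
  rows:
    - [0, 0, 0, 0, 0.054]
    - [0, 0, 0, 0, 0.054]
    - [0, 0, 0, 0, 0.054]
    - [0.001, 0, 0, 0, 0.054]
    - [0.002, 0, 0, 0, 0.054]
    - [0.003, -0.0004, 0, 0, 0.054]
    - [0.003, -0.0004, 0, 0, 0.054]
    - [0.003, -0.0004, 0, 0, 0.052]
    - [0.003, -0.0004, 0, 0, 0.045]
    - [0.003, -0.0004, 0, 0, 0.045]
    - [0.003, -0.0004, 0, 0, 0.045]
    - [0.003, -0.0004, 0, 0, 0.045]

```text
t: 22.05
eef_pos: [0.578, 0.3179, 0.0165]
ee_rot: [3.141, -0.0, -1.694]
force: [-0.4, -0.2, -0.4]
width: 0.0492
gripper_force: 30.0
```

Request:
step_arm:
  rows:
    - [0, 0, 0.02, 0, 0.045]
    - [0, 0, 0.07, 0, 0.045]
    - [0, 0, 0.12, 0, 0.045]
    - [0, 0, 0.17, 0, 0.045]
    - [0, -0.04, 0.196, 0, 0.045]
    - [0, -0.09, 0.196, 0, 0.045]
    - [0, -0.14, 0.196, 0, 0.045]
    - [0.01, -0.19, 0.196, 0, 0.045]
    - [0.04, -0.23, 0.196, 0, 0.045]
    - [0.07, -0.27, 0.196, 0, 0.045]
    - [0.1, -0.31, 0.196, 0, 0.045]
    - [0.107, -0.332, 0.18, 0, 0.045]
    - [0.107, -0.332, 0.14, 0, 0.045]
    - [0.107, -0.332, 0.1, 0, 0.045]
    - [0.107, -0.332, 0.07, 0, 0.045]
    - [0.107, -0.332, 0.063, 0, 0.045]
    - [0.107, -0.332, 0.06, 0, 0.045]
    - [0.107, -0.332, 0.058, 0, 0.045]
    - [0.107, -0.332, 0.057, 0, 0.045]
    - [0.107, -0.332, 0.057, 0, 0.045]

```text
t: 24.05
eef_pos: [0.6859, -0.0137, 0.0751]
ee_rot: [-3.139, 0.001, -1.694]
force: [-0.6, -0.2, -2.3]
width: 0.0494
gripper_force: 30.0
```

Request:
step_arm:
  rows:
    - [0, 0, -0.001, 0, 0.045]
    - [0, 0, -0.001, 0, 0.045]
    - [0, 0, -0.001, 0, 0.045]

```text
t: 24.35
eef_pos: [0.6855, -0.0139, 0.0734]
ee_rot: [-3.14, 0.0, -1.694]
force: [-0.9, 1.7, 2.8]
width: 0.0488
gripper_force: 30.0
```

Request:
step_arm:
  rows:
    - [0, 0, 0.0, 0, 0.06]
    - [0, 0, 0.0, 0, 0.0876]
    - [0, 0, 0.0, 0, 0.0876]
    - [0, 0, 0.0, 0, 0.0876]
    - [0, 0, 0.04, 0, 0.0876]
    - [0, 0, 0.08, 0, 0.0876]
    - [0.03, 0.03, 0.11, 0, 0.0876]
    - [0.06, 0.06, 0.11, 0, 0.0876]
    - [0.089, 0.099, 0.11, 0, 0.0876]
    - [0.089, 0.099, 0.11, 0, 0.0876]
    - [0.089, 0.099, 0.11, 0, 0.0876]
    - [0.089, 0.099, 0.11, 0, 0.0876]

```text
t: 25.55
eef_pos: [0.7737, 0.0845, 0.1822]
ee_rot: [3.141, -0.0, -1.694]
force: [-0.7, -0.5, -0.5]
width: 0.0877
gripper_force: 0.0
```

```bash
python3 -c "
from h import *
grab('wrist','d1.png'); print(arm.get_state()['eef_pos'])"
```

```text
[0.77367029 0.08414506 0.18264839]
```

Request:
step_arm:
  rows:
    - [-0.25, 0, 0, 0, 0.0876]
    - [-0.25, 0, 0, 0, 0.0876]
    - [-0.25, 0, 0, 0, 0.0876]
    - [-0.25, 0, 0, 0, 0.0876]
    - [-0.25, 0, 0, 0, 0.0876]
    - [-0.25, 0, 0, 0, 0.0876]
    - [-0.25, 0, 0, 0, 0.0876]

```text
t: 26.3
eef_pos: [0.5234, 0.0843, 0.1842]
ee_rot: [-3.139, 0.002, -1.694]
force: [1.0, -0.0, -0.6]
width: 0.0878
gripper_force: 0.0
```

```bash
cat >> h.py <<'E'
def runs(f,S,w=.034,n=136):
    """compact runs of the profile across the slot: mm range, hue, sat, val"""
    xs,h=slotrow(f,S,n//2,w); h=h.astype(int); out=[];i=0
    while i<len(xs):
        j=i
        while j+1<len(xs) and abs(h[j+1]-h[i]).max()<10: j+=1
        if j-i>=1: out.append(f"[{xs[i]*1000:.1f}..{xs[j]*1000:.1f}]{'/'.join(map(str,h[(i+j)//2]))}")
        i=j+1
    return " ".join(out)
E
python3 - <<'E'
from h import *
grab('wrist','d2.png'); print(arm.get_state()['eef_pos'])
for n in("c1.png","c2.png","d1.png","d2.png"):
    f=load(n); print(n,ray(f,(320,240))[0].round(3),runs(f,[.6875,.0175,.083]))
E
```

```text
[0.52447052 0.08462061 0.1839455 ]
c1.png [0.767 0.019 0.34 ] [-34.0..-20.0]18/117/142 [-18.5..-18.0]14/159/117 [-17.5..17.5]13/169/113 [19.0..19.5]13/171/149 [20.0..21.5]13/170/168 [22.5..23.0]13/171/130 [23.5..24.0]13/170/120 [25.5..26.5]18/121/143 [27.0..34.0]17/117/146
c2.png [0.515 0.02  0.342] [-34.0..-27.0]17/117/146 [-25.0..-24.5]14/153/75 [-24.0..-23.0]12/167/67 [-21.5..-21.0]13/167/99 [-20.5..20.5]13/169/113 [22.0..22.5]13/171/157 [23.0..24.0]13/167/169 [25.0..25.5]15/142/145 [26.0..27.0]17/127/130 [28.5..34.0]0/0/0
d1.png [0.766 0.019 0.341] [-34.0..-20.5]18/117/142 [-18.5..15.5]13/168/112 [16.0..18.0]13/169/128 [18.5..19.0]13/171/136 [19.5..20.0]13/171/148 [20.5..21.5]13/171/163 [23.0..23.5]13/170/117 [25.0..25.5]16/133/132 [26.0..34.0]18/116/145
d2.png [0.515 0.019 0.342] [-34.0..-27.0]18/117/146 [-25.0..-24.5]14/152/74 [-24.0..-22.5]13/170/66 [-21.0..-20.5]13/168/100 [-20.0..18.0]13/168/111 [18.5..19.5]13/168/126 [20.0..21.5]13/169/140 [22.0..23.0]13/170/153 [23.5..24.0]13/159/157 [24.5..25.0]15/139/141 [25.5..27.5]17/127/130 [28.5..34.0]0/0/0
```

Tilt is now ≈0.10 rad, so the short roll only partly took. A trim in place is safer: re-grip, set the bar down 2 mm toward −x on the V face and release, so it rolls down +x by at most 0.11 rad. Any outcome there stays within tolerance.

Request:
step_arm:
  rows:
    - [0.05, -0.03, 0, 0, 0.0876]
    - [0.1, -0.06, 0, 0, 0.0876]
    - [0.14, -0.09, 0, 0, 0.0876]
    - [0.161, -0.0985, 0, 0, 0.0876]
    - [0.161, -0.0985, 0, 0, 0.0876]
    - [0.161, -0.0985, -0.04, 0, 0.0876]
    - [0.161, -0.0985, -0.08, 0, 0.0876]
    - [0.161, -0.0985, -0.104, 0, 0.0876]
    - [0.161, -0.0985, -0.11, 0, 0.0876]
    - [0.161, -0.0985, -0.11, 0, 0.0876]
    - [0.161, -0.0985, -0.11, 0, 0.045]
    - [0.161, -0.0985, -0.11, 0, 0.045]
    - [0.161, -0.0985, -0.11, 0, 0.045]
    - [0.161, -0.0985, -0.11, 0, 0.045]
    - [0.161, -0.0985, -0.11, 0, 0.045]
    - [0.161, -0.0985, -0.11, 0, 0.045]
    - [0.161, -0.0985, -0.11, 0, 0.045]
    - [0.161, -0.0985, -0.11, 0, 0.045]

```text
t: 28.15
eef_pos: [0.6846, -0.0134, 0.073]
ee_rot: [3.141, -0.0, -1.694]
force: [-4.4, 0.8, 6.1]
width: 0.0497
gripper_force: 30.0
```

Request:
step_arm:
  rows:
    - [0, 0, 0.002, 0, 0.045]
    - [0, 0, 0.004, 0, 0.045]
    - [-0.001, 0, 0.005, 0, 0.045]
    - [-0.0021, 0.0003, 0.005, 0, 0.045]
    - [-0.0021, 0.0003, 0.004, 0, 0.045]
    - [-0.0021, 0.0003, 0.003, 0, 0.045]
    - [-0.0021, 0.0003, 0.002, 0, 0.045]
    - [-0.0021, 0.0003, 0.0015, 0, 0.045]
    - [-0.0021, 0.0003, 0.0015, 0, 0.045]

```text
t: 29.05
eef_pos: [0.6834, -0.0132, 0.0743]
ee_rot: [-3.141, 0.0, -1.694]
force: [1.2, -0.0, -1.0]
width: 0.0493
gripper_force: 30.0
```

Request:
step_arm:
  rows:
    - [0, 0, 0.0, 0, 0.06]
    - [0, 0, 0.0, 0, 0.0876]
    - [0, 0, 0.0, 0, 0.0876]
    - [0, 0, 0.0, 0, 0.0876]
    - [0, 0, 0.04, 0, 0.0876]
    - [0, 0, 0.08, 0, 0.0876]
    - [0.03, 0.03, 0.11, 0, 0.0876]
    - [0.06, 0.06, 0.11, 0, 0.0876]
    - [0.09, 0.099, 0.11, 0, 0.0876]
    - [0.09, 0.099, 0.11, 0, 0.0876]
    - [0.09, 0.099, 0.11, 0, 0.0876]
    - [0.09, 0.099, 0.11, 0, 0.0876]

```text
t: 30.25
eef_pos: [0.7725, 0.0853, 0.1838]
ee_rot: [3.141, -0.0, -1.694]
force: [-0.5, -0.6, -0.2]
width: 0.0876
gripper_force: 0.0
```

```bash
python3 -c "
from h import *
grab('wrist','e1.png'); print(arm.get_state()['eef_pos'])"
```

```text
[0.77254132 0.0849795  0.18421496]
```

Request:
step_arm:
  rows:
    - [-0.25, 0, 0, 0, 0.0876]
    - [-0.25, 0, 0, 0, 0.0876]
    - [-0.25, 0, 0, 0, 0.0876]
    - [-0.25, 0, 0, 0, 0.0876]
    - [-0.25, 0, 0, 0, 0.0876]
    - [-0.25, 0, 0, 0, 0.0876]
    - [-0.25, 0, 0, 0, 0.0876]

```text
t: 31.0
eef_pos: [0.5222, 0.0851, 0.1858]
ee_rot: [-3.139, 0.002, -1.694]
force: [1.4, 0.1, -0.3]
width: 0.0875
gripper_force: 0.0
```

Run:
```python
from h import *
grab('wrist','e2.png'); print(arm.get_state()['eef_pos'])
for n in("e1.png","e2.png"):
    f=load(n); print(n,ray(f,(320,240))[0].round(3),runs(f,[.6875,.0175,.083]))
```

```text
[0.5233573  0.08544118 0.18547629]
e1.png [0.764 0.02  0.342] [-34.0..-21.5]18/117/142 [-19.5..19.0]13/168/112 [21.0..21.5]13/171/167 [25.0..34.0]17/117/146
e2.png [0.514 0.02  0.344] [-34.0..-27.5]18/117/146 [-25.0..-22.0]13/166/66 [-20.5..-20.0]13/170/99 [-19.5..19.5]13/170/111 [21.5..22.0]13/169/167 [23.5..24.0]15/137/143 [24.5..27.5]17/127/130 [28.5..34.0]0/0/0
```

Bar A's tilt is now ≈0.03 rad. Before fetching bar B, I'll check with the top camera that it hasn't moved.

Run:
```python
from h import *
t0=load("top0.png"); t=grab("top","top1.png")
def m(f):
    return cv2.GaussianBlur(f["color"],(3,3),0).astype(int)
p=proj(t0,[[.43,.25,.03],[.36,.25,.03],[.43,.425,.03],[.36,.425,.03]]); x0,y0=p.min(0).astype(int); x1,y1=p.max(0).astype(int)+1
d=abs(m(t0)-m(t)).max(2)[y0:y1,x0:x1]; print(x0,x1,y0,y1,"changed",(d>25).sum(),"of",d.size, d.mean())
```

```text
118 197 305 339 changed 1857 of 2686 55.21332836932241
```

Run:
```python
from h import *
t=load("top1.png"); cv2.imwrite("pics/top1c.png",cv2.resize(t["color"][150:390,90:490],None,fx=2,fy=2,interpolation=cv2.INTER_CUBIC))
```

```text
(no output)
```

View pics/top1c.png

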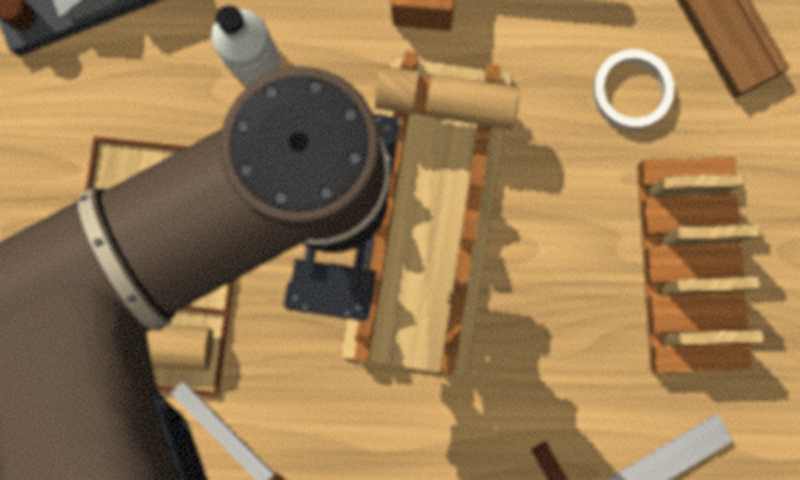

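The arm hides most of the tray, but bar B's −y end is where it was (crop (205,345), i.e. full px (192,322)). Bar A sits in v2 with its slot showing at (418,92). I'll check bar B with the wrist camera on the way in.

Request:
step_arm:
  rows:
    - [-0.118, 0.315, 0.015, 0.096, 0.0876]
    - [-0.118, 0.315, 0.015, 0.096, 0.0876]
    - [-0.118, 0.315, 0.015, 0.096, 0.0876]
    - [-0.118, 0.315, 0.015, 0.096, 0.0876]
    - [-0.118, 0.315, 0.015, 0.096, 0.0876]
    - [-0.118, 0.315, 0.015, 0.096, 0.0876]
    - [-0.118, 0.315, 0.015, 0.096, 0.0876]
    - [-0.118, 0.315, 0.015, 0.096, 0.0876]
    - [-0.118, 0.315, 0.015, 0.096, 0.0876]
    - [-0.118, 0.315, 0.015, 0.096, 0.0876]

```text
t: 32.1
eef_pos: [0.4056, 0.4002, 0.1985]
ee_rot: [3.141, -0.001, -1.599]
force: [0.1, -1.0, -1.1]
width: 0.0876
gripper_force: 0.0
```

Run:
```python
from h import *
f=grab('wrist','f1.png'); print(arm.get_state()['eef_pos'],arm.get_state()['ee_rot'],ray(f,(320,240))[0])
for y in(.27,.29,.34,.364,.385):
    print(y,runs(f,[.395,y,.029],.05,160))
```

```text
[0.40570519 0.39994643 0.19871032] [ 3.14127994e+00 -6.47724412e-04 -1.59926963e+00] [0.40367182 0.33471431 0.35690906]
0.27 [-50.0..-49.4]11/18/158 [-43.8..-9.4]18/119/214 [-8.8..33.1]18/118/214 [39.4..41.9]10/168/103 [45.6..50.0]18/117/220
0.29 [-50.0..-49.4]8/13/155 [-42.5..-41.9]17/121/190 [-41.2..33.8]18/120/202 [36.9..37.5]18/118/136 [40.6..43.1]10/168/103 [46.9..50.0]18/119/208
0.34 [-50.0..-48.8]16/128/131 [-48.1..-46.9]16/130/126 [-45.6..-45.0]12/157/112 [-44.4..-41.2]10/169/107 [-38.1..-29.4]18/119/208 [-28.8..21.9]18/119/215 [22.5..37.5]18/118/220 [40.6..41.2]18/118/149 [41.9..42.5]18/118/136 [45.0..47.5]10/171/106
0.364 [-47.5..-46.9]17/128/139 [-46.2..-45.0]16/130/126 [-43.8..-43.1]12/156/113 [-42.5..-39.4]10/168/106 [-36.3..21.3]18/120/213 [21.9..40.0]18/118/197 [42.5..43.1]17/120/130 [43.8..44.4]18/118/115 [46.2..46.9]11/159/96 [47.5..50.0]10/172/107
0.385 [-50.0..-48.1]17/129/211 [-45.0..-43.8]16/128/129 [-43.1..-42.5]14/138/122 [-41.9..-41.2]12/159/111 [-40.6..-38.1]10/169/107 [-34.4..41.9]18/119/207 [45.0..45.6]18/118/127 [48.1..50.0]10/168/103
```

View pics/f1.png

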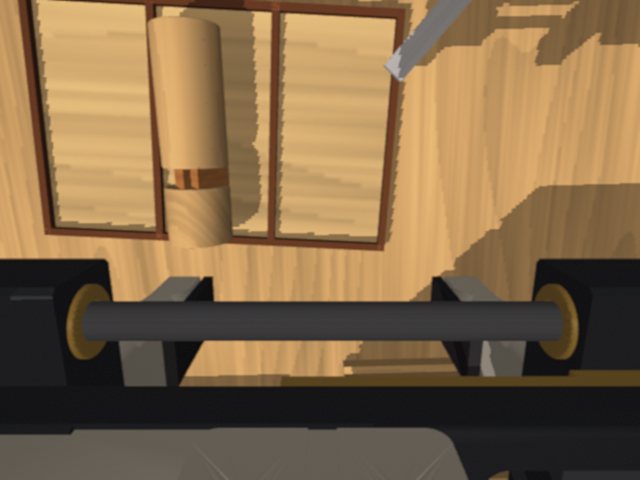

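f1 shows that bar B has been knocked into the middle bay: ends ≈(185,20) and (200,242), slot at row ≈178, web cols ≈175–228 of bar cols 163–230. I'll remeasure its pose and roll from two more camera places.

Request:
step_arm:
  rows:
    - [0.09, 0.02, -0.02, 0, 0.0876]
    - [0.09, 0.02, -0.02, 0, 0.0876]
    - [0.09, 0.02, -0.02, 0, 0.0876]
    - [0.09, 0.02, -0.02, 0, 0.0876]
    - [0.09, 0.02, -0.02, 0, 0.0876]

```text
t: 32.65
eef_pos: [0.4951, 0.4198, 0.1793]
ee_rot: [3.142, -0.0, -1.599]
force: [-0.1, -1.0, 0.3]
width: 0.0873
gripper_force: 0.0
```

```bash
python3 -c "
from h import *
grab('wrist','f2.png'); print(arm.get_state()['eef_pos'])"
```

```text
[0.49481198 0.4201579  0.17970641]
```

Request:
step_arm:
  rows:
    - [0.12, 0, 0, 0, 0.0876]
    - [0.12, 0, 0, 0, 0.0876]
    - [0.12, 0, 0, 0, 0.0876]
    - [0.12, 0, 0, 0, 0.0876]
    - [0.12, 0, 0, 0, 0.0876]

```text
t: 33.2
eef_pos: [0.6145, 0.4206, 0.1794]
ee_rot: [3.142, 0.0, -1.598]
force: [-0.1, 0.1, -0.3]
width: 0.0877
gripper_force: 0.0
```

Run:
```python
from h import *
grab('wrist','f3.png'); print(arm.get_state()['eef_pos'])
f=load("f1.png")
X=[onz(f,p,.029) for p in [(148,22),(220,26),(168,240),(232,238)]]; print([x.round(4) for x in X],np.mean(X,0)); 
c=np.mean(X,0); ax=(X[2]+X[3]-X[0]-X[1])/2; L=np.linalg.norm(ax); ax/=L; print("len",L,"axis",ax)
S=c+ax*.028
for n in("f1.png","f2.png","f3.png"):
    f=load(n); print(n,ray(f,(320,240))[0].round(3),proj(f,S)[0].round(),"\n slot",runs(f,S,.04,160),"\n bar",runs(f,c-ax*.03,.04,160))
# composite
out=[]
for n in("f2.png","f3.png"):
    f=load(n); x,y=proj(f,S)[0].astype(int); T=np.float32([[4,0,-4*(x-50)],[0,4,-4*(y-40)]])
    out.append(cv2.warpAffine(f["color"],T,(400,320),flags=cv2.INTER_CUBIC))
cv2.imwrite("pics/cmp3.png",np.hstack(out))
```

```text
[0.61402847 0.42082    0.17973217]
[array([0.5262, 0.2533, 0.029 ]), array([0.4748, 0.2574, 0.029 ]), array([0.531, 0.415, 0.029]), array([0.4788, 0.4148, 0.029 ])] [0.50270641 0.33510798 0.029     ]
len 0.15959897445084248 axis [0.02765324 0.99961758 0.        ]
f1.png [0.404 0.335 0.357] [195. 175.] 
 slot [-40.0..-27.0]18/119/129 [-26.5..-26.0]17/129/115 [-25.0..-21.5]13/168/88 [-21.0..-3.0]13/169/92 [-0.5..0.5]13/170/168 [1.0..3.0]13/170/171 [5.5..8.5]13/171/85 [11.0..14.5]13/171/172 [15.0..15.5]13/168/173 [16.0..16.5]14/151/183 [17.0..17.5]16/132/199 [18.0..19.5]18/120/209 [22.0..24.0]18/119/129 [28.5..29.0]10/167/96 [29.5..31.5]10/167/107 [34.5..35.5]18/119/207 [36.0..40.0]17/118/210 
 bar [-40.0..-27.0]18/118/132 [-25.5..-25.0]17/124/99 [-24.5..-21.5]16/125/90 [-21.0..-20.0]17/128/100 [-19.5..-18.0]16/127/110 [-17.5..-16.0]16/125/120 [-15.5..-14.0]17/128/132 [-13.5..-11.5]17/127/144 [-11.0..-9.0]17/128/155 [-8.5..-6.5]17/130/165 [-6.0..-4.0]17/128/175 [-3.5..-1.5]16/128/185 [-1.0..2.0]17/128/195 [2.5..5.0]17/128/205 [5.5..9.0]17/129/217 [9.5..21.5]17/127/225 [22.0..24.0]17/129
[... 1162 characters left out ...]
6.5]18/117/122 [-25.0..-24.5]14/155/94 [-24.0..-20.0]13/170/90 [-17.5..-10.5]13/171/176 [-9.0..-8.0]13/171/119 [-6.5..2.5]13/169/164 [4.0..4.5]16/134/137 [5.0..17.0]18/117/129 [19.0..19.5]17/119/195 [20.0..35.5]18/118/214 [38.0..38.5]16/126/132 [39.5..40.0]12/158/110 
 bar [-40.0..-28.0]18/119/135 [-27.5..-25.5]17/129/119 [-25.0..-24.5]17/128/136 [-24.0..-23.0]17/128/155 [-22.5..-21.0]17/128/165 [-20.5..-19.0]16/128/176 [-18.5..-16.5]16/128/189 [-16.0..-13.5]16/128/197 [-13.0..-11.0]16/128/208 [-10.5..-6.5]17/129/220 [-6.0..3.0]17/126/226 [3.5..8.0]16/129/214 [10.5..12.5]17/127/114 [13.0..17.0]17/127/108 [17.5..21.0]16/127/92 [21.5..25.0]16/127/84 [26.5..35.0]18/118/140 [37.0..40.0]10/165/65
```

Triangulating the web's edge across the three views gives (+10.0, +19.4) mm from the axis, radius 21.8, which matches the slot floor's corner. Bar B is centred at (0.503, 0.335) with its slot facing +x, 0.57 rad below horizontal. It needs ≈2.14 rad (53.5 mm) of roll toward −x, in two strokes.

Request:
step_arm:
  rows:
    - [-0.04, -0.03, 0, 0, 0.0876]
    - [-0.08, -0.06, 0, 0, 0.0876]
    - [-0.1114, -0.0888, 0, 0, 0.0876]
    - [-0.1114, -0.0888, 0, 0, 0.0876]
    - [-0.1114, -0.0888, 0, 0, 0.0876]
    - [-0.1114, -0.0888, -0.05, 0, 0.0876]
    - [-0.1114, -0.0888, -0.1, 0, 0.0876]
    - [-0.1114, -0.0888, -0.14, 0, 0.0876]
    - [-0.1114, -0.0888, -0.157, 0, 0.0876]
    - [-0.1114, -0.0888, -0.162, 0, 0.0876]
    - [-0.1114, -0.0888, -0.1625, 0, 0.0876]
    - [-0.1114, -0.0888, -0.1625, 0, 0.045]
    - [-0.1114, -0.0888, -0.1625, 0, 0.045]
    - [-0.1114, -0.0888, -0.1625, 0, 0.045]
    - [-0.1114, -0.0888, -0.1625, 0, 0.045]
    - [-0.1114, -0.0888, -0.1625, 0, 0.045]
    - [-0.1114, -0.0888, -0.1625, 0, 0.045]
    - [-0.1114, -0.0888, -0.1625, 0, 0.045]

```text
t: 35.05
eef_pos: [0.5035, 0.332, 0.0169]
ee_rot: [3.142, -0.0, -1.598]
force: [-3.0, -0.4, 5.4]
width: 0.0494
gripper_force: 30.0
```

Request:
step_arm:
  rows:
    - [0, 0, 0, 0, 0.054]
    - [0, 0, 0, 0, 0.054]
    - [0, 0, 0, 0, 0.054]
    - [-0.003, 0, 0, 0, 0.054]
    - [-0.006, 0, 0, 0, 0.054]
    - [-0.009, 0, 0, 0, 0.054]
    - [-0.012, 0, 0, 0, 0.054]
    - [-0.015, 0.0005, 0, 0, 0.054]
    - [-0.018, 0.0005, 0, 0, 0.054]
    - [-0.021, 0.0005, 0, 0, 0.054]
    - [-0.024, 0.0005, 0, 0, 0.054]
    - [-0.027, 0.001, 0, 0, 0.054]
    - [-0.03, 0.001, 0, 0, 0.054]
    - [-0.033, 0.001, 0, 0, 0.054]
    - [-0.034, 0.001, 0, 0, 0.054]
    - [-0.034, 0.001, 0, 0, 0.054]
    - [-0.034, 0.001, 0, 0, 0.045]
    - [-0.034, 0.001, 0, 0, 0.045]
    - [-0.034, 0.001, 0, 0, 0.045]
    - [-0.034, 0.001, 0, 0, 0.045]

```text
t: 37.05
eef_pos: [0.4696, 0.333, 0.0165]
ee_rot: [3.141, -0.0, -1.598]
force: [-0.2, 1.0, 0.4]
width: 0.0497
gripper_force: 30.0
```

Request:
step_arm:
  rows:
    - [0, 0, 0.01, 0, 0.045]
    - [0.01, 0, 0.012, 0, 0.045]
    - [0.022, 0, 0.012, 0, 0.045]
    - [0.022, 0, 0.008, 0, 0.045]
    - [0.022, 0, 0.002, 0, 0.045]
    - [0.022, 0, 0.0, 0, 0.045]
    - [0.022, 0, 0.0, 0, 0.045]
    - [0.022, 0, 0, 0, 0.054]
    - [0.022, 0, 0, 0, 0.054]
    - [0.022, 0, 0, 0, 0.054]
    - [0.022, 0, 0, 0, 0.054]

```text
t: 38.15
eef_pos: [0.4915, 0.3331, 0.0164]
ee_rot: [3.142, -0.0, -1.598]
force: [-0.2, -0.2, -0.7]
width: 0.0542
gripper_force: 0.0
```

Request:
step_arm:
  rows:
    - [-0.003, 0, 0, 0, 0.054]
    - [-0.006, 0, 0, 0, 0.054]
    - [-0.009, 0, 0, 0, 0.054]
    - [-0.012, 0, 0, 0, 0.054]
    - [-0.015, 0.0005, 0, 0, 0.054]
    - [-0.018, 0.0005, 0, 0, 0.054]
    - [-0.0195, 0.0005, 0, 0, 0.054]
    - [-0.0195, 0.0005, 0, 0, 0.054]
    - [-0.0195, 0.0005, 0, 0, 0.045]
    - [-0.0195, 0.0005, 0, 0, 0.045]
    - [-0.0195, 0.0005, 0, 0, 0.045]
    - [-0.0195, 0.0005, 0, 0, 0.045]

```text
t: 39.35
eef_pos: [0.4721, 0.3335, 0.0166]
ee_rot: [3.141, 0.0, -1.598]
force: [-0.3, -0.1, 1.1]
width: 0.0494
gripper_force: 30.0
```

Request:
step_arm:
  rows:
    - [0, 0, 0.02, 0, 0.045]
    - [0, 0, 0.07, 0, 0.045]
    - [0, 0, 0.12, 0, 0.045]
    - [0, -0.04, 0.14, -0.05, 0.045]
    - [0, -0.09, 0.14, -0.099, 0.045]
    - [-0.01, -0.14, 0.14, -0.099, 0.045]
    - [-0.02, -0.19, 0.14, -0.099, 0.045]
    - [-0.03, -0.24, 0.14, -0.099, 0.045]
    - [-0.0365, -0.29, 0.14, -0.099, 0.045]
    - [-0.0365, -0.3155, 0.14, -0.099, 0.045]
    - [-0.0365, -0.3155, 0.14, -0.099, 0.045]
    - [-0.0365, -0.3155, 0.11, -0.099, 0.045]
    - [-0.0365, -0.3155, 0.08, -0.099, 0.045]
    - [-0.0365, -0.3155, 0.066, -0.099, 0.045]
    - [-0.0365, -0.3155, 0.062, -0.099, 0.045]
    - [-0.0365, -0.3155, 0.059, -0.099, 0.045]
    - [-0.0365, -0.3155, 0.057, -0.099, 0.045]
    - [-0.0365, -0.3155, 0.056, -0.099, 0.045]
    - [-0.0365, -0.3155, 0.056, -0.099, 0.045]

```text
t: 41.25
eef_pos: [0.4362, 0.0183, 0.0731]
ee_rot: [-3.14, 0.001, -1.697]
force: [0.9, 1.1, -1.8]
width: 0.0493
gripper_force: 30.0
```

Request:
step_arm:
  rows:
    - [0, 0, -0.0005, 0, 0.045]
    - [0, 0, -0.001, 0, 0.045]
    - [0, 0, -0.001, 0, 0.045]

```text
t: 41.55
eef_pos: [0.4364, 0.0183, 0.0726]
ee_rot: [-3.14, 0.001, -1.697]
force: [-2.3, 0.2, 7.7]
width: 0.0496
gripper_force: 30.0
```

Request:
step_arm:
  rows:
    - [0, 0, 0.0, 0, 0.06]
    - [0, 0, 0.0, 0, 0.0876]
    - [0, 0, 0.0, 0, 0.0876]
    - [0, 0, 0.0, 0, 0.0876]
    - [0, 0, 0.04, 0, 0.0876]
    - [0, 0, 0.08, 0, 0.0876]
    - [0.03, 0.03, 0.112, 0, 0.0876]
    - [0.06, 0.06, 0.112, 0, 0.0876]
    - [0.1, 0.098, 0.112, 0, 0.0876]
    - [0.144, 0.098, 0.112, 0, 0.0876]
    - [0.144, 0.098, 0.112, 0, 0.0876]
    - [0.144, 0.098, 0.112, 0, 0.0876]
    - [0.144, 0.098, 0.112, 0, 0.0876]

```text
t: 42.85
eef_pos: [0.5788, 0.1156, 0.1831]
ee_rot: [3.141, -0.001, -1.697]
force: [0.2, -0.2, -0.1]
width: 0.0877
gripper_force: 0.0
```

```bash
python3 -c "
from h import *
grab('wrist','g1.png'); print(arm.get_state()['eef_pos'])"
```

```text
[0.57877017 0.11558409 0.18358249]
```

Request:
step_arm:
  rows:
    - [-0.18, 0, 0, 0, 0.0876]
    - [-0.18, 0, 0, 0, 0.0876]
    - [-0.18, 0, 0, 0, 0.0876]
    - [-0.18, 0, 0, 0, 0.0876]
    - [-0.18, 0, 0, 0, 0.0876]
    - [-0.18, 0, 0, 0, 0.0876]
    - [-0.18, 0, 0, 0, 0.0876]

```text
t: 43.6
eef_pos: [0.4, 0.1161, 0.1842]
ee_rot: [-3.14, 0.001, -1.697]
force: [0.0, 0.1, 0.2]
width: 0.0874
gripper_force: 0.0
```

Run:
```python
from h import *
grab('wrist','g2.png'); print(arm.get_state()['eef_pos'],arm.get_state()['ee_rot'])
for n in("g1.png","g2.png"):
    f=load(n); print(n,ray(f,(320,240))[0].round(3),runs(f,[.439,.049,.083]))
```

```text
[0.40012864 0.11609138 0.18386489] [-3.14098444e+00  5.59263940e-04 -1.69703711e+00]
g1.png [0.571 0.05  0.341] [-34.0..-32.5]16/129/206 [-30.5..-22.0]16/128/128 [-21.0..-20.5]13/155/110 [-20.0..23.0]13/171/109 [24.0..25.0]13/169/65 [27.0..34.0]17/118/143
g2.png [0.391 0.051 0.342] [-34.0..-23.0]17/119/148 [-20.5..-20.0]13/166/80 [-19.5..-17.5]13/169/104 [-17.0..16.5]13/168/109 [18.5..19.0]13/171/163 [19.5..21.0]13/171/176 [22.5..23.0]16/132/156 [23.5..34.0]18/117/148
```

Bar B's tilt is ≈0.107 rad toward +x. The bar A trim agreed with δ·√2/r, so I'll trim this one the same way, set down ≈1.8 mm toward +x.

Request:
step_arm:
  rows:
    - [0.02, -0.04, 0, 0, 0.0876]
    - [0.036, -0.0978, 0, 0, 0.0876]
    - [0.036, -0.0978, 0, 0, 0.0876]
    - [0.036, -0.0978, 0, 0, 0.0876]
    - [0.036, -0.0978, -0.04, 0, 0.0876]
    - [0.036, -0.0978, -0.08, 0, 0.0876]
    - [0.036, -0.0978, -0.104, 0, 0.0876]
    - [0.036, -0.0978, -0.111, 0, 0.0876]
    - [0.036, -0.0978, -0.111, 0, 0.0876]
    - [0.036, -0.0978, -0.111, 0, 0.045]
    - [0.036, -0.0978, -0.111, 0, 0.045]
    - [0.036, -0.0978, -0.111, 0, 0.045]
    - [0.036, -0.0978, -0.111, 0, 0.045]
    - [0.036, -0.0978, -0.111, 0, 0.045]
    - [0.036, -0.0978, -0.111, 0, 0.045]
    - [0.036, -0.0978, -0.111, 0, 0.045]
    - [0.036, -0.0978, -0.111, 0, 0.045]

```text
t: 45.35
eef_pos: [0.4365, 0.0184, 0.0731]
ee_rot: [-3.14, 0.001, -1.697]
force: [2.3, -1.6, 4.9]
width: 0.0493
gripper_force: 30.0
```

Request:
step_arm:
  rows:
    - [0, 0, 0.002, 0, 0.045]
    - [0, 0, 0.004, 0, 0.045]
    - [0.001, 0, 0.005, 0, 0.045]
    - [0.002, -0.0003, 0.005, 0, 0.045]
    - [0.002, -0.0003, 0.004, 0, 0.045]
    - [0.002, -0.0003, 0.003, 0, 0.045]
    - [0.002, -0.0003, 0.002, 0, 0.045]
    - [0.002, -0.0003, 0.0015, 0, 0.045]
    - [0.002, -0.0003, 0.0015, 0, 0.045]

```text
t: 46.25
eef_pos: [0.4374, 0.0178, 0.074]
ee_rot: [3.141, -0.0, -1.697]
force: [-1.2, -0.3, -3.5]
width: 0.0492
gripper_force: 30.0
```

Request:
step_arm:
  rows:
    - [0, 0, 0.0, 0, 0.06]
    - [0, 0, 0.0, 0, 0.0876]
    - [0, 0, 0.0, 0, 0.0876]
    - [0, 0, 0.0, 0, 0.0876]
    - [0, 0, 0.04, 0, 0.0876]
    - [0, 0, 0.08, 0, 0.0876]
    - [0.03, 0.03, 0.11, 0, 0.0876]
    - [0.06, 0.06, 0.11, 0, 0.0876]
    - [0.1, 0.098, 0.11, 0, 0.0876]
    - [0.142, 0.098, 0.11, 0, 0.0876]
    - [0.142, 0.098, 0.11, 0, 0.0876]
    - [0.142, 0.098, 0.11, 0, 0.0876]
    - [0.142, 0.098, 0.11, 0, 0.0876]

```text
t: 47.55
eef_pos: [0.5789, 0.1155, 0.1838]
ee_rot: [3.141, -0.0, -1.697]
force: [0.4, 0.0, 0.3]
width: 0.0872
gripper_force: 0.0
```

```bash
python3 -c "
from h import *
grab('wrist','i1.png'); print(arm.get_state()['eef_pos'])"
```

```text
[0.57885643 0.11549402 0.18422295]
```

Request:
step_arm:
  rows:
    - [-0.18, 0, 0, 0, 0.0876]
    - [-0.18, 0, 0, 0, 0.0876]
    - [-0.18, 0, 0, 0, 0.0876]
    - [-0.18, 0, 0, 0, 0.0876]
    - [-0.18, 0, 0, 0, 0.0876]
    - [-0.18, 0, 0, 0, 0.0876]
    - [-0.18, 0, 0, 0, 0.0876]

```text
t: 48.3
eef_pos: [0.4001, 0.1161, 0.1847]
ee_rot: [-3.14, 0.001, -1.697]
force: [0.5, 0.7, -0.3]
width: 0.0877
gripper_force: 0.0
```

Run:
```python
from h import *
grab('wrist','i2.png'); print(arm.get_state()['eef_pos'],arm.get_state()['ee_rot'])
for n in("i1.png","i2.png"):
    f=load(n); print(n,ray(f,(320,240))[0].round(3),runs(f,[.439,.049,.083]))
    # along-bar profile through slot centre
    d=np.array([.126,.992,0]); ys=np.linspace(-.03,.03,61)
    p=proj(f,[np.array([.44,.049,.083])+d*y for y in ys]).astype(np.float32)
    hsv=cv2.cvtColor(cv2.remap(f["color"],p[None,:,0],p[None,:,1],cv2.INTER_LINEAR),cv2.COLOR_BGR2HSV)[0]
    on=ys[hsv[:,1]>150]; print("slot along bar mm",on.min()*1000,on.max()*1000)
```

```text
[0.40013377 0.11596271 0.1843502 ] [-3.14101007e+00  4.93944376e-04 -1.69708355e+00]
i1.png [0.571 0.05  0.342] [-34.0..-32.5]17/129/206 [-30.5..-21.5]17/128/128 [-21.0..-20.5]15/141/119 [-20.0..22.0]13/170/108 [23.5..24.0]13/171/73 [24.5..25.0]13/169/62 [27.5..34.0]18/117/142
slot along bar mm -6.999999999999999 5.000000000000004
i2.png [0.391 0.051 0.343] [-34.0..-22.5]17/119/148 [-20.5..-20.0]14/158/87 [-19.5..-17.0]13/170/105 [-16.5..17.0]13/172/110 [19.0..21.5]13/170/174 [23.5..34.0]18/119/148
slot along bar mm -6.999999999999999 6.999999999999999
```

Bar B's tilt is now ≈0.05 rad, which is fine; its slot centre is ≈(0.440, 0.0485). Next the fins: two wrist views over the rack.

Request:
step_arm:
  rows:
    - [0.108, -0.361, 0.116, 0.126, 0.0876]
    - [0.108, -0.361, 0.116, 0.126, 0.0876]
    - [0.108, -0.361, 0.116, 0.126, 0.0876]
    - [0.108, -0.361, 0.116, 0.126, 0.0876]
    - [0.108, -0.361, 0.116, 0.126, 0.0876]
    - [0.108, -0.361, 0.116, 0.126, 0.0876]
    - [0.108, -0.361, 0.116, 0.126, 0.0876]
    - [0.108, -0.361, 0.116, 0.126, 0.0876]
    - [0.108, -0.361, 0.116, 0.126, 0.0876]
    - [0.108, -0.361, 0.116, 0.126, 0.0876]
    - [0.108, -0.361, 0.116, 0.126, 0.0876]
    - [0.108, -0.361, 0.116, 0.126, 0.0876]

```text
t: 49.55
eef_pos: [0.5074, -0.2443, 0.2997]
ee_rot: [3.141, 0.0, -1.57]
force: [0.1, 0.1, 0.2]
width: 0.0879
gripper_force: 0.0
```

```bash
python3 -c "
from h import *
grab('wrist','r1.png'); print(arm.get_state()['eef_pos'],arm.get_state()['ee_rot'])"
```

```text
[ 0.5075069  -0.24417267  0.2998779 ] [ 3.14130386e+00  1.36271946e-04 -1.56934622e+00]
```

Request:
step_arm:
  rows:
    - [0, 0.06, 0, 0, 0.0876]
    - [0, 0.06, 0, 0, 0.0876]
    - [0, 0.06, 0, 0, 0.0876]
    - [0, 0.06, 0, 0, 0.0876]

```text
t: 50.0
eef_pos: [0.5077, -0.1845, 0.3005]
ee_rot: [-3.141, -0.0, -1.569]
force: [-0.9, -0.3, -0.2]
width: 0.0875
gripper_force: 0.0
```

Run:
```python
from h import *
grab('wrist','r2.png'); print(arm.get_state()['eef_pos'],arm.get_state()['ee_rot'])
a=load("r1.png")["color"][0:300,120:520]; b=load("r2.png")["color"][0:300,120:520]
cv2.imwrite("pics/rc.png",cv2.resize(np.vstack([a,b]),(800,1200),interpolation=cv2.INTER_CUBIC)[:, :][0:1200:1][::2,:][:600] if 0 else np.hstack([cv2.resize(a[20:300],(400,280)),cv2.resize(b[20:300],(400,280))]))
for n in("r1.png","r2.png"):
    f=load(n); print(ray(f,(320,240))[0].round(3)); 
    for X in [[.590,-.31,.103],[.532,-.31,.103],[.474,-.31,.103],[.416,-.31,.103]]: print(proj(f,X)[0].round(0),end=" ")
```

```text
[ 0.50766133 -0.18493004  0.30029411] [-3.1412033e+00 -1.4210535e-04 -1.5696107e+00]
[ 0.507 -0.31   0.458]
[222. 133.] [292. 133.] [362. 133.] [432. 133.] [ 0.508 -0.25   0.459]
[218.  55.] [291.  56.] [365.  56.] [438.  56.]
```

View pics/rc.png

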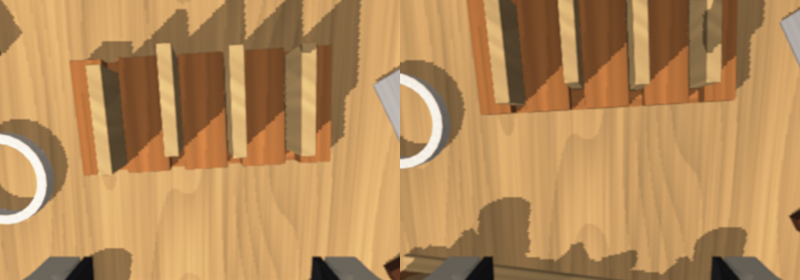

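The picture shows four fin top strips in the rack. In r1 (crop + (120,20)) their axes run (93,65)–(104,172), (164,43)–(171,156), (236,45)–(237,157) and (309,50)–(309,155). I'll triangulate heights and fit rectangles to the strips.

Run:
```python
from h import *
f,g=load("r1.png"),load("r2.png")
for a,b in [((225,192),(230,123)),((291,176),(291,107)),((357,177),(361,107)),((428,175),(432,103))]: print("tri",tri([(f,a),(g,b)]).round(4))
hsv=cv2.cvtColor(f["color"],cv2.COLOR_BGR2HSV)
for k,(a,b) in enumerate([((284,63),(291,176)),((356,65),(357,177)),((429,70),(428,175))]):
    print("fin",k+2,onz(f,a,.103).round(4),onz(f,b,.103).round(4))
    for fr in(.15,.35,.5,.65,.85):
        p=np.array(a)+fr*(np.array(b)-a); u=np.arange(int(p[0])-16,int(p[0])+17); r=int(p[1])
        h=hsv[r,u]; print("  row",r,"u0",u[0]," ".join(f"{x[0]}/{x[1]}/{x[2]}" for x in h[4:-4:1])) if fr in(.35,.65) else None
```

```text
tri [ 0.5898 -0.259   0.0896]
tri [ 0.5349 -0.2724  0.0791]
tri [ 0.4751 -0.2721  0.0854]
tri [ 0.4155 -0.2748  0.0947]
fin 2 [ 0.5373 -0.3641  0.103 ] [ 0.5333 -0.2747  0.103 ]
  row 102 u0 270 13/167/119 13/168/117 13/168/114 13/159/119 16/137/153 17/124/207 19/115/233 20/112/236 20/112/234 20/113/233 19/113/232 19/114/230 19/114/228 19/116/226 18/117/223 18/117/222 18/119/220 18/118/214 18/118/190 18/117/144 17/116/99 17/113/81 18/115/82 17/120/85 16/138/96
  row 136 u0 272 13/169/121 13/171/119 13/167/116 13/169/115 14/149/132 16/128/175 17/121/212 18/117/224 18/116/224 18/115/223 18/117/223 18/115/223 18/115/223 18/116/224 18/116/224 18/116/225 18/116/226 18/116/227 18/119/222 17/119/184 17/119/126 18/114/87 18/112/82 17/111/83 16/126/87
fin 3 [ 0.48   -0.3626  0.103 ] [ 0.4773 -0.2739  0.103 ]
  row 104 u0 340 15/140/106 16/118/123 18/115/140 18/116/145 17/118/145 18/119/165 17/119/212 19/114/234 20/111/236 20/112/235 19/113/234 19/114/233 20/113/232 19/115/231 19/115/229 19/115/227 18/116/224 18/117/222 18/119/221 18/118/212 17/123/179 15/138/137 13/164/118 13/167/116 13/169/1
[... 236 characters left out ...]
228 18/117/226 17/122/197 15/135/147 13/162/121 13/170/117
fin 4 [ 0.4216 -0.359   0.103 ] [ 0.4172 -0.2756  0.103 ]
  row 106 u0 412 17/117/151 17/117/150 18/119/150 18/118/149 18/119/159 18/120/187 17/120/223 19/113/233 20/112/235 20/112/234 20/112/234 20/112/234 20/112/234 19/112/233 19/114/233 19/114/232 19/113/232 19/114/231 18/117/228 17/122/202 16/136/156 14/158/129 13/170/126 13/171/128 13/169/128
  row 138 u0 412 17/117/140 17/116/141 18/117/139 17/117/139 17/117/150 18/118/181 18/119/212 18/119/223 18/119/223 18/117/223 18/117/222 18/117/222 18/117/221 18/117/222 18/117/222 18/117/222 18/117/222 18/117/224 17/120/221 17/123/188 15/139/145 13/165/125 13/169/127 13/168/126 13/169/122
```

Run:
```python
from h import *
f=load("r1.png")
for n,a,b in [("fin2",(285.4,102),(288.2,136)),("fin3",(356.8,104),(358.5,137)),("fin4",(428.4,106),(428.3,138))]:
    A,B=onz(f,a,.103),onz(f,b,.103); print(n,A.round(4),B.round(4),"dir",((B-A)[0]/(B-A)[1]).round(3), "at y=-.318:",(A+(B-A)*(-.318-A[1])/(B[1]-A[1])).round(4))
for n,c in (("b1.png",[.6883,.0175,.083]),("e1.png",[.6883,.0175,.083]),("e2.png",[.6883,.0175,.083]),("i1.png",[.440,.049,.083]),("i2.png",[.440,.049,.083])):
    g=load(n); d=np.array([.126,.992,0]); e=np.array([.992,-.126,0]); r=[]
    for s in(-.014,-.007,.007,.014):
        ys=np.linspace(-.03,.03,121); p=proj(g,[np.array(c)+e*s+d*y for y in ys]).astype(np.float32)
        h=cv2.cvtColor(cv2.remap(g["color"],p[None,:,0],p[None,:,1],cv2.INTER_LINEAR),cv2.COLOR_BGR2HSV)[0]
        on=ys[(h[:,1]>150)&(abs(ys)<.013)]; r.append((round(on.min()*1000,1),round(on.max()*1000,1)))
    print(n,ray(g,(320,240))[0][1].round(3),r)
```

```text
fin2 [ 0.5368 -0.3345  0.103 ] [ 0.535  -0.3077  0.103 ] dir -0.065 at y=-.318: [ 0.5357 -0.318   0.103 ]
fin3 [ 0.4787 -0.333   0.103 ] [ 0.4768 -0.3069  0.103 ] dir -0.075 at y=-.318: [ 0.4776 -0.318   0.103 ]
fin4 [ 0.4203 -0.3315  0.103 ] [ 0.4188 -0.3061  0.103 ] dir -0.059 at y=-.318: [ 0.4195 -0.318   0.103 ]
b1.png 0.02 [(np.float64(-10.0), np.float64(3.5)), (np.float64(-10.0), np.float64(3.5)), (np.float64(-10.5), np.float64(3.5)), (np.float64(-10.5), np.float64(3.5))]
e1.png 0.02 [(np.float64(-9.0), np.float64(3.5)), (np.float64(-9.0), np.float64(3.5)), (np.float64(-9.5), np.float64(3.5)), (np.float64(-9.5), np.float64(3.5))]
e2.png 0.02 [(np.float64(-9.0), np.float64(4.5)), (np.float64(-8.5), np.float64(4.5)), (np.float64(-8.5), np.float64(4.5)), (np.float64(-8.0), np.float64(4.5))]
i1.png 0.05 [(np.float64(-7.0), np.float64(5.5)), (np.float64(-7.0), np.float64(5.5)), (np.float64(-7.0), np.float64(6.0)), (np.float64(-7.0), np.float64(6.0))]
i2.png 0.051 [(np.float64(-7.0), np.float64(7.0)), (np.float64(-7.0), np.float64(7.0)), (np.float64(-7.0), np.float64(7.0)), (np.float64(-7.0), np.float64(6.5))]
```

Fins measured: top-centres fin2 (0.5357, −0.319), fin3 (0.4776, −0.318), fin4 (0.4195, −0.318), 58 mm pitch and rack yaw +0.066. Widths of 89 mm at z = 0.103 confirm the height. Slot centres are A (0.688, 0.015) and B (0.440, 0.0487). I'll pinch fin3.

Request:
step_arm:
  newtons: 25
  rows:
    - [-0.03, -0.05, 0, 0.065, 0.04]
    - [-0.03, -0.1, 0, 0.065, 0.04]
    - [-0.03, -0.133, 0, 0.065, 0.04]
    - [-0.03, -0.133, -0.04, 0.065, 0.04]
    - [-0.03, -0.133, -0.09, 0.065, 0.04]
    - [-0.03, -0.133, -0.14, 0.065, 0.04]
    - [-0.03, -0.133, -0.17, 0.065, 0.04]
    - [-0.03, -0.133, -0.19, 0.065, 0.04]
    - [-0.03, -0.133, -0.21, 0.065, 0.04]
    - [-0.03, -0.133, -0.225, 0.065, 0.04]
    - [-0.03, -0.133, -0.232, 0.065, 0.04]
    - [-0.03, -0.133, -0.232, 0.065, 0.04]

```text
t: 51.25
eef_pos: [0.4769, -0.3185, 0.0671]
ee_rot: [3.14, 0.001, -1.506]
force: [-0.0, -0.3, -0.9]
width: 0.0399
gripper_force: 0.0
```

Request:
step_arm:
  rows:
    - [0, 0, 0, 0, 0.03]
    - [0, 0, 0, 0, 0.02]
    - [0, 0, 0, 0, 0.008]
    - [0, 0, 0, 0, 0.008]
    - [0, 0, 0, 0, 0.008]
    - [0, 0, 0, 0, 0.008]

```text
t: 51.85
eef_pos: [0.4779, -0.3182, 0.0686]
ee_rot: [-3.141, -0.0, -1.506]
force: [-0.1, 0.8, 5.2]
width: 0.0122
gripper_force: 25.0
```

```bash
python3 -c "
from station import arm
s=arm.get_state(); print(s['q'],s['eef_pos'],s['ee_rot'],s['force'],s['width'])"
```

```text
[-2.46701298e-01  3.45374442e-01 -4.11185859e-01  2.39973038e-04
 -8.13444582e-01  3.11781025e-01] [ 0.47789384 -0.31820489  0.06864112] [-3.14089291e+00 -4.08869707e-04 -1.50555195e+00] [-0.10754466  0.8142699   5.16894923] 0.012170424162423777
```

Request:
step_arm:
  rows:
    - [0, 0, 0.02, 0, 0.008]
    - [0, 0, 0.05, 0, 0.008]
    - [0, 0, 0.1, 0, 0.008]
    - [0, 0, 0.15, 0, 0.008]
    - [0.02, 0.03, 0.182, 0.15, 0.008]
    - [0.045, 0.07, 0.182, 0.3, 0.008]
    - [0.07, 0.11, 0.182, 0.45, 0.008]
    - [0.095, 0.15, 0.182, 0.6, 0.008]
    - [0.12, 0.19, 0.182, 0.75, 0.008]
    - [0.145, 0.23, 0.182, 0.9, 0.008]
    - [0.17, 0.27, 0.182, 1.05, 0.008]
    - [0.195, 0.31, 0.182, 1.2, 0.008]
    - [0.21, 0.333, 0.182, 1.34, 0.008]
    - [0.21, 0.333, 0.182, 1.379, 0.008]
    - [0.21, 0.333, 0.182, 1.379, 0.008]
    - [0.21, 0.333, 0.15, 1.379, 0.008]
    - [0.21, 0.333, 0.125, 1.379, 0.008]
    - [0.21, 0.333, 0.112, 1.379, 0.008]
    - [0.21, 0.333, 0.108, 1.379, 0.008]
    - [0.21, 0.333, 0.108, 1.379, 0.008]

```text
t: 53.85
eef_pos: [0.6877, 0.0144, 0.1763]
ee_rot: [3.141, 0.0, -0.128]
force: [-0.3, -0.7, 0.1]
width: 0.0114
gripper_force: 25.0
```

Request:
step_arm:
  rows:
    - [0, 0, -0.002, 0, 0.008]
    - [0, 0, -0.004, 0, 0.008]
    - [0, 0, -0.006, 0, 0.008]
    - [0, 0, -0.008, 0, 0.008]
    - [0, 0, -0.009, 0, 0.008]
    - [0, 0, -0.009, 0, 0.008]

```text
t: 54.45
eef_pos: [0.6875, 0.0149, 0.1669]
ee_rot: [3.141, 0.0, -0.127]
force: [-0.3, 0.1, -0.5]
width: 0.0119
gripper_force: 25.0
```

Request:
step_arm:
  rows:
    - [0, 0, -0.001, 0, 0.008]
    - [0, 0, -0.002, 0, 0.008]
    - [0, 0, -0.003, 0, 0.008]
    - [0, 0, -0.003, 0, 0.008]

```text
t: 54.85
eef_pos: [0.6875, 0.0149, 0.1639]
ee_rot: [3.142, 0.0, -0.127]
force: [0.1, -0.0, -0.9]
width: 0.0117
gripper_force: 25.0
```

Request:
step_arm:
  rows:
    - [0, 0, -0.002, 0, 0.008]
    - [0, 0, -0.004, 0, 0.008]
    - [0, 0, -0.006, 0, 0.008]
    - [0, 0, -0.008, 0, 0.008]
    - [0, 0, -0.01, 0, 0.008]
    - [0, 0, -0.012, 0, 0.008]
    - [0, 0, -0.014, 0, 0.008]
    - [0, 0, -0.016, 0, 0.008]
    - [0, 0, -0.018, 0, 0.008]
    - [0, 0, -0.018, 0, 0.008]

```text
t: 55.85
eef_pos: [0.6874, 0.0149, 0.1456]
ee_rot: [3.141, 0.001, -0.127]
force: [-0.1, -0.2, -1.2]
width: 0.0116
gripper_force: 25.0
```

Request:
step_arm:
  rows:
    - [0, 0, -0.001, 0, 0.008]
    - [0, 0, -0.002, 0, 0.008]
    - [0, 0, -0.002, 0, 0.008]

```text
t: 56.15
eef_pos: [0.6877, 0.0149, 0.1442]
ee_rot: [-3.142, -0.0, -0.127]
force: [-1.2, -0.3, -1.4]
width: 0.012
gripper_force: 25.0
```

Request:
step_arm:
  rows:
    - [0, 0, -0.001, 0, 0.008]
    - [0, 0, -0.0015, 0, 0.008]
    - [0, 0, -0.0015, 0, 0.008]

```text
t: 56.45
eef_pos: [0.6879, 0.0148, 0.1439]
ee_rot: [-3.142, -0.001, -0.126]
force: [-1.9, -0.9, 6.3]
width: 0.0119
gripper_force: 25.0
```

Request:
step_arm:
  rows:
    - [0, 0, -0.0005, 0, 0.008]
    - [0, 0, -0.001, 0, 0.008]
    - [0, 0, -0.001, 0, 0.008]

```text
t: 56.75
eef_pos: [0.688, 0.0148, 0.1439]
ee_rot: [-3.142, -0.002, -0.126]
force: [-3.4, -0.1, 11.6]
width: 0.0118
gripper_force: 25.0
```

Fin3 is seated (contact at TCP z 0.144, as predicted). I'll release it, lift, and go for fin4.

Request:
step_arm:
  rows:
    - [0, 0, 0.002, 0, 0.02]
    - [0, 0, 0.002, 0, 0.035]
    - [0, 0, 0.002, 0, 0.035]
    - [0, 0, 0.04, 0, 0.035]
    - [0, 0, 0.09, 0, 0.035]
    - [0, 0, 0.14, 0, 0.035]
    - [-0.03, -0.04, 0.15, -0.15, 0.04]
    - [-0.06, -0.08, 0.15, -0.3, 0.04]
    - [-0.09, -0.12, 0.15, -0.45, 0.04]
    - [-0.12, -0.16, 0.15, -0.6, 0.04]
    - [-0.15, -0.2, 0.15, -0.75, 0.04]
    - [-0.18, -0.24, 0.15, -0.9, 0.04]
    - [-0.21, -0.28, 0.15, -1.05, 0.04]
    - [-0.24, -0.31, 0.15, -1.2, 0.04]
    - [-0.2685, -0.333, 0.15, -1.35, 0.04]
    - [-0.2685, -0.333, 0.15, -1.379, 0.04]
    - [-0.2685, -0.333, 0.15, -1.379, 0.04]
    - [-0.2685, -0.333, 0.15, -1.379, 0.04]

```text
t: 58.55
eef_pos: [0.4195, -0.3179, 0.2914]
ee_rot: [-3.142, 0.0, -1.504]
force: [0.4, 0.1, -0.4]
width: 0.0397
gripper_force: 0.0
```

Run:
```python
from h import *
s=arm.get_state(); print(s['eef_pos'],s['ee_rot'])
f=grab("top","top2.png"); s2=grab("scene","sc2.png")
```

```text
[ 0.41952802 -0.31785928  0.29141937] [-3.14152850e+00  1.31933679e-04 -1.50394784e+00]
```

Request:
step_arm:
  rows:
    - [0, 0, -0.05, 0, 0.04]
    - [0, 0, -0.1, 0, 0.04]
    - [0, 0, -0.14, 0, 0.04]
    - [0, 0, -0.17, 0, 0.04]
    - [0, 0, -0.19, 0, 0.04]
    - [0, 0, -0.21, 0, 0.04]
    - [0, 0, -0.22, 0, 0.04]
    - [0, 0, -0.2235, 0, 0.04]
    - [0, 0, -0.2235, 0, 0.04]
    - [0, 0, -0.2235, 0, 0.03]
    - [0, 0, -0.2235, 0, 0.02]
    - [0, 0, -0.2235, 0, 0.008]
    - [0, 0, -0.2235, 0, 0.008]
    - [0, 0, -0.2235, 0, 0.008]
    - [0, 0, -0.2235, 0, 0.008]

```text
t: 60.15
eef_pos: [0.4193, -0.3182, 0.0685]
ee_rot: [-3.141, -0.0, -1.506]
force: [-0.6, 0.9, 5.2]
width: 0.0118
gripper_force: 25.0
```

Request:
step_arm:
  rows:
    - [0, 0, 0.02, 0, 0.008]
    - [0, 0, 0.05, 0, 0.008]
    - [0, 0, 0.1, 0, 0.008]
    - [0, 0, 0.15, 0, 0.008]
    - [0.01, 0.03, 0.182, 0.15, 0.008]
    - [0.02, 0.07, 0.182, 0.3, 0.008]
    - [0.03, 0.11, 0.182, 0.45, 0.008]
    - [0.03, 0.15, 0.182, 0.6, 0.008]
    - [0.03, 0.19, 0.182, 0.75, 0.008]
    - [0.03, 0.23, 0.182, 0.9, 0.008]
    - [0.025, 0.27, 0.182, 1.05, 0.008]
    - [0.0207, 0.31, 0.182, 1.2, 0.008]
    - [0.0207, 0.35, 0.182, 1.34, 0.008]
    - [0.0207, 0.3669, 0.182, 1.379, 0.008]
    - [0.0207, 0.3669, 0.182, 1.379, 0.008]
    - [0.0207, 0.3669, 0.15, 1.379, 0.008]
    - [0.0207, 0.3669, 0.125, 1.379, 0.008]
    - [0.0207, 0.3669, 0.112, 1.379, 0.008]
    - [0.0207, 0.3669, 0.108, 1.379, 0.008]
    - [0.0207, 0.3669, 0.108, 1.379, 0.008]

```text
t: 62.15
eef_pos: [0.4396, 0.0481, 0.1758]
ee_rot: [3.141, 0.001, -0.128]
force: [-0.1, 0.2, 0.1]
width: 0.012
gripper_force: 25.0
```

Request:
step_arm:
  rows:
    - [0, 0, -0.002, 0, 0.008]
    - [0, 0, -0.004, 0, 0.008]
    - [0, 0, -0.006, 0, 0.008]
    - [0, 0, -0.008, 0, 0.008]
    - [0, 0, -0.009, 0, 0.008]
    - [0, 0, -0.009, 0, 0.008]

```text
t: 62.75
eef_pos: [0.4397, 0.0488, 0.167]
ee_rot: [3.141, 0.0, -0.127]
force: [-0.5, 0.1, -1.3]
width: 0.0119
gripper_force: 25.0
```

Request:
step_arm:
  rows:
    - [0, 0, -0.001, 0, 0.008]
    - [0, 0, -0.002, 0, 0.008]
    - [0, 0, -0.003, 0, 0.008]
    - [0, 0, -0.003, 0, 0.008]

```text
t: 63.15
eef_pos: [0.4397, 0.0488, 0.1639]
ee_rot: [3.141, 0.0, -0.127]
force: [-0.9, -0.4, -1.3]
width: 0.0123
gripper_force: 25.0
```

Request:
step_arm:
  rows:
    - [0, 0, -0.002, 0, 0.008]
    - [0, 0, -0.004, 0, 0.008]
    - [0, 0, -0.006, 0, 0.008]
    - [0, 0, -0.008, 0, 0.008]
    - [0, 0, -0.01, 0, 0.008]
    - [0, 0, -0.012, 0, 0.008]
    - [0, 0, -0.014, 0, 0.008]
    - [0, 0, -0.016, 0, 0.008]
    - [0, 0, -0.018, 0, 0.008]
    - [0, 0, -0.0195, 0, 0.008]
    - [0, 0, -0.0195, 0, 0.008]

```text
t: 64.25
eef_pos: [0.4397, 0.0487, 0.1444]
ee_rot: [3.141, 0.0, -0.127]
force: [0.4, -0.8, -0.5]
width: 0.0118
gripper_force: 25.0
```

Request:
step_arm:
  rows:
    - [0, 0, -0.0007, 0, 0.008]
    - [0, 0, -0.0015, 0, 0.008]
    - [0, 0, -0.0015, 0, 0.008]

```text
t: 64.55
eef_pos: [0.4401, 0.0488, 0.1438]
ee_rot: [-3.142, -0.001, -0.126]
force: [-2.2, -0.4, 6.7]
width: 0.0121
gripper_force: 25.0
```

Fin4 is seated too. I'll release, lift away and check everything numerically.

Request:
step_arm:
  rows:
    - [0, 0, 0.0015, 0, 0.02]
    - [0, 0, 0.0015, 0, 0.035]
    - [0, 0, 0.0015, 0, 0.035]
    - [0, 0, 0.04, 0, 0.035]
    - [0, 0, 0.09, 0, 0.035]
    - [0, 0, 0.14, 0, 0.035]
    - [0, 0, 0.19, 0, 0.035]
    - [0.03, 0.02, 0.22, -0.15, 0.04]
    - [0.06, 0.04, 0.22, -0.3, 0.04]
    - [0.09, 0.06, 0.22, -0.45, 0.04]
    - [0.12, 0.08, 0.22, -0.6, 0.04]
    - [0.12, 0.08, 0.22, -0.75, 0.04]
    - [0.12, 0.08, 0.22, -0.9, 0.04]
    - [0.12, 0.08, 0.22, -1.05, 0.04]
    - [0.12, 0.08, 0.22, -1.2, 0.04]
    - [0.12, 0.08, 0.22, -1.35, 0.04]
    - [0.12, 0.08, 0.22, -1.44, 0.04]
    - [0.12, 0.08, 0.22, -1.44, 0.04]
    - [0.12, 0.08, 0.22, -1.44, 0.04]

```text
t: 66.45
eef_pos: [0.5598, 0.1288, 0.3628]
ee_rot: [3.141, -0.0, -1.564]
force: [0.3, -0.7, -0.3]
width: 0.0402
gripper_force: 0.0
```

Run:
```python
from h import *
f=grab("wrist","z1.png"); print(arm.get_state()['eef_pos'],ray(f,(320,240))[0].round(3)); t=grab("top","top3.png")
e=np.array([.992,-.126,0]); d=np.array([.126,.992,0]); hsv=cv2.cvtColor(f["color"],cv2.COLOR_BGR2HSV)
def prof(c,v,L,n=41):
    s=np.linspace(-L,L,n); p=proj(f,[np.array(c)+v*x for x in s]).astype(np.float32)
    return " ".join(f"{x*1000:.0f}:{a[0]}/{a[1]}/{a[2]}" for x,a in zip(s,cv2.remap(hsv,p[None,:,0],p[None,:,1],cv2.INTER_LINEAR)[0]))
for n,c in (("A",[.688,.0149,.178]),("B",[.440,.0488,.178])):
    print(n,proj(f,c)[0].round())
    for k in(-.03,0,.03): print(" thick@",k,prof(np.array(c)+e*k,d,.014,29))
    print(" width",prof(c,e,.06,49))
```

```text
[0.55979484 0.12877677 0.36290432] [0.56  0.063 0.521]
A [156.  68.]
 thick@ -0.03 -14:16/126/144 -13:17/125/143 -12:17/126/143 -11:17/125/143 -10:16/125/144 -9:17/127/143 -8:17/126/141 -7:17/123/160 -6:17/120/220 -5:19/112/234 -4:19/112/235 -3:19/111/234 -2:19/112/235 -1:19/112/235 0:20/112/235 1:20/111/236 2:20/110/236 3:20/111/237 4:19/112/235 5:17/118/209 6:17/117/164 7:18/116/154 8:18/116/155 9:18/116/149 10:16/124/125 11:14/144/127 12:16/132/167 13:17/127/193 14:17/127/198
 thick@ 0 -14:17/126/149 -13:17/124/149 -12:16/126/150 -11:16/125/149 -10:16/126/148 -9:16/126/147 -8:16/126/144 -7:17/122/164 -6:18/116/225 -5:20/109/240 -4:20/110/238 -3:20/110/237 -2:20/110/236 -1:20/111/235 0:20/112/235 1:20/111/236 2:20/111/236 3:20/109/238 4:20/112/239 5:18/117/211 6:17/117/163 7:18/117/158 8:18/116/160 9:18/116/158 10:18/118/156 11:17/123/157 12:17/127/157 13:17/128/157 14:17/127/157
 thick@ 0.03 -14:16/126/156 -13:17/127/156 -12:17/126/155 -11:17/127/155 -10:17/126/155 -9:17/126/155 -8:17/126/153 -7:17/122/175 -6:19/117/225 -5:20/111/237 -4:20/112/235 -3:19/112/234 -2:20/113/233 -1:19
[... 2168 characters left out ...]
0:18/121/237 -57:18/121/237 -55:18/122/237 -52:19/120/239 -50:19/119/241 -48:19/119/240 -45:18/123/230 -42:17/125/224 -40:19/111/234 -38:20/110/238 -35:21/108/241 -32:21/108/241 -30:21/108/239 -27:20/109/239 -25:20/110/237 -22:20/111/237 -20:20/110/236 -17:20/110/237 -15:20/111/236 -12:20/111/235 -10:20/112/235 -8:20/110/236 -5:21/108/240 -2:22/105/244 0:22/103/247 3:21/107/244 5:20/110/238 8:20/110/238 10:21/109/242 12:22/104/245 15:22/105/246 18:22/106/244 20:20/110/239 23:19/113/231 25:20/113/232 28:20/111/234 30:20/111/236 32:20/112/234 35:20/113/233 38:20/111/236 40:21/108/240 43:21/107/242 45:21/106/243 48:21/108/242 50:17/117/158 53:18/118/142 55:17/119/137 58:17/118/172 60:19/114/230
```

Both fins stand centred: thickness spans ±6 mm about the slot, widths are 91–92 mm at z ≈ 0.178, and lean is ≈0.04 rad. They rest on the floors, both seated at TCP z 0.144. The arm is clear, so I'm handing in.

```bash
python3 -c "
from station import arm
print(arm.job_done())"
```

```text
the job is handed in; nothing more can be done
None
```

Job handed in (no verdict shown): only two bars were present, and each lies in its own V (saddles v2 and v0) with its slot measured within about 0.05 rad of up and a fin seated and upright in it; I steered clear of the glue bottle and saw no contact with it.

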